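Unstack a dismantled power supply into its antistatic kit trays

TASK

The parts of a dismantled power supply are stacked on the blue mat: take the stack apart from the top down and set each part in the black tray made for its shape, finishing each part before you take the next. Set every part down flat inside the rim and lined up with its tray, and do not let any part fall. Leave the amber flux bottle and the solder spool where they stand.

Things in the scene. Friction and masses are not known exactly. Their poses are not given: they have to be found in the camera images.
- relay: Relay, a white block with a black foot, 30 (x) by 18 (y) by 24 mm high, about 30 g; top of the stack, lying on the choke at any yaw. Origin: centre of its underside; x is its long side, z up.
- choke: Toroidal choke, a round copper-wound ring with flat top and sides, 46 mm in diameter and 22 mm high, about 120 g; second from the top. Origin: centre of its underside, z up.
- enclosure: Grey die-cast metal box with four screws in its lid, 70 (x) by 50 (y) by 30 mm high, about 160 g; third from the top. Origin: centre of its underside; x is its long side, z up.
- heatsink: Bare aluminium heat sink with fins along its length, upright fins on a flat base, 104 (x) by 62 (y) by 26 mm high, about 280 g; bottom of the stack, on a flat blue mat 2 mm thick. Origin: centre of its underside; x is its long side, z up. Its sides are flat for gripping across y.
- relay_tray: Place of the relay: the smallest rectangular tray, inside 46 (x) by 34 (y) mm. Fixed black plastic tray with a low rim: floor 3 mm thick (top of the floor at z = 3 mm), rim 3 mm thick and 4 mm higher (top at z = 7 mm). Origin: centre of its underside, on the table.
- choke_tray: Place of the choke: the round tray, 62 mm in diameter inside. Fixed black plastic tray with a low rim: floor 3 mm thick (top of the floor at z = 3 mm), rim 3 mm thick and 4 mm higher (top at z = 7 mm). Origin: centre of its underside, on the table.
- enclosure_tray: Place of the enclosure: the middle rectangular tray, inside 86 (x) by 66 (y) mm. Fixed black plastic tray with a low rim: floor 3 mm thick (top of the floor at z = 3 mm), rim 3 mm thick and 4 mm higher (top at z = 7 mm). Origin: centre of its underside, on the table.
- heatsink_tray: Place of the heat sink: the largest rectangular tray, inside 120 (x) by 78 (y) mm. Fixed black plastic tray with a low rim: floor 3 mm thick (top of the floor at z = 3 mm), rim 3 mm thick and 4 mm higher (top at z = 7 mm). Origin: centre of its underside, on the table.
- flux_bottle: Small amber glass bottle with a black cap, 34 mm in diameter and 68 mm high, standing loose among the trays; not to be disturbed. Origin: centre of its underside.
- solder_spool: Metal spool standing on end, 48 mm in diameter and 34 mm high, loose among the trays; not to be disturbed. Origin: centre of its underside.
There are look-alikes about, which are no part of the job. What is shaped like the enclosure but green or purple is not meant.

How it is judged:
By the outcome, as a careful person would: the job done as asked, in the order asked, and still so for the second after the job is handed in, with the robot touching nothing.
It also fails if it takes over 120 s, if anything falls off the work surface, if the arm or the gripper's body presses on something with over 40 N, if the wrist force passes 120 N, or if a joint passes its speed limit or range.

ROBOT

A 6-joint arm with a two-finger parallel gripper is mounted at the origin on the work surface. World frame = base frame: x ahead of the robot, y to its left, z up, the work surface at z = 0. Lengths are in m, angles in degrees, forces in N, time in s.
With the tool pointing down it reaches from about 0.35 to 0.875 m from the base axis. Payload 4.2 kg.
Tool frame: the origin (TCP) lies midway between the tips of the shut fingers; the grasp point (between the pads) lies 19 mm behind it (r.grasp_offset is the distance from the TCP to the grasp point, in m); z points along the fingers, y is the direction in which the jaws open and shut (so a half turn about z gives the same grasp; the last joint's range is limited). The gripper opens to 87 mm and grips with 3 to 60 N. Pads are 19 mm wide; open, the fingers measure 117 mm over their backs; the gripper's body (75 mm by 190 mm) begins 51 mm behind the grasp point.
Start: joints at [-61.1, 22.042, 0.453, 0, -68.411, -14.817], TCP at [0.152, -0.606, 0.223] pointing down, gripper open.
Joint ranges: [-179.83, 179.83], [-69.29, 118.12], [-61.27, 80.66], [-181.25, 117.63], [-171.15, -9.14], [-177.46, 177.46]. Speed limits (degrees/s): [159.86, 159.86, 180, 180, 180, 180].

INTERFACE

Orientations are given as a 3x3 rotation matrix whose columns are the frame's x, y, z axes.
In Python, from station import r gives the robot as it stands.
- The arm moves only by the shell command python3 -m crank 'ROWS'. ROWS is JSON, a list of rows, each a list of 3 entries, a list of its own where there are three numbers: the closure, from -1 (fully open) to 1 (shut), so that 0 is half open, then the shift along the tool's x, y, z as a fraction of full scale, then the turn, a rotation vector about the tool's x, y, z as a fraction of full scale. In form: [[fingers, [dx, dy, dz], [wx, wy, wz]], ...]. A call has 1 to 8 rows; each row shifts and turns the commanded pose from where the row before left it, along the tool's axes as they then stand; what a row does not reach is not made up. Full scale, the value 1, is 100 mm for a shift and 45 degrees for a turn. A row lasts 1/10 s, in which the tool goes at most 50 mm and 8.59 degrees, less where a joint would pass 70% of its speed; a pose out of reach is approached as far as the arm can. A call with a number of a shift or a turn outside -1 to 1 is refused whole. A call with a gripper value outside its range is refused whole. The fingers move at their own pace and stop on an object; the grip force is fixed at half the most. Time passes only in rows, so rows that do not move let the fingers close. It gives the time, the measured TCP pose, the force and the opening at its end, in the units of the state.
- r.sense(): the state, without advancing time (a new reading comes with each control period).
- r.capture(name): name is "scene" or "side" or "wrist"; returns a dict with "img" (480x640x3 uint8, blue, green, red), "fx", "fy", "cx", "cy" (pixels), "R" (3x3) and "t" (3): a world point X has camera coordinates R X + t. Camera axes: x right, y down, z forward; pixel columns grow to the right and rows downward; lengths in m; the calibration is good to about 2 mm. The wrist camera is an equidistant fisheye: a pixel r from the principal point sees the ray r / f radians off the axis. A picture is of the moment at which its call begins. There is no depth.
- r.finish_job(): hands the job in, once; it reports no verdict.
The state is a dict: "time_s": time; "joints": joint angles; "joint_velocities": joint speeds; "effort": joint torques, N m; "tcp_pos": TCP position; "ee_rot": TCP orientation; "wrist_force": force on the tool from outside, world axes, zero at the start; "moment": the same for the moment, N m; "gripper_width": opening from 0.0 (shut) to 1.0 (fully open).
Only numpy, scipy, OpenCV 4.12 (cv2) and the standard library are available. Lean on these libraries where they do the work, as an engineer would, in place of code of your own. Each camera call takes 0.05 s, during which the arm holds its last target.

## Working session

There is one attempt and no reset: what is moved stays moved. The work goes in short steps, Python scripts to look and compute and a shell command to move; the robot and the scene stay as the last step left them, time stands still between calls to the robot, and variables do not carry over. Pictures are saved under pics/ and viewed, and the job is handed in when it is done.

```bash
ls; mkdir -p pics; python3 - <<'E'
from station import r
import cv2
s=r.sense(); print({k:(v if not hasattr(v,'round') else v) for k,v in s.items()}); print(r.grasp_offset)
for n in ["scene","side","wrist"]:
    c=r.capture(n); cv2.imwrite(f"pics/{n}0.png",c["img"]); print(n,c["fx"],c["fy"],c["cx"],c["cy"],c["R"],c["t"])
E
```

```text
pics
{'time_s': 0.0, 'joints': array([-6.11002315e+01,  2.20923313e+01,  3.79092767e-01, -2.93088614e-02,
       -6.84099900e+01, -1.48169155e+01]), 'joint_velocities': array([-0.0104485 ,  0.05477662, -0.00082669, -0.0178125 ,  0.07054371,
        0.08307794]), 'effort': array([ 1.09109274e-03, -3.90661490e+01,  1.87407517e+01,  4.21961546e+00,
        1.10187146e-02, -2.04375765e-04]), 'tcp_pos': array([ 0.15195538, -0.60562563,  0.22143753]), 'ee_rot': array([[-9.69990758e-01, -2.43140990e-01, -6.22973596e-04],
       [-2.43141772e-01,  9.69988461e-01,  2.11273384e-03],
       [ 9.05850014e-05,  2.20080321e-03, -9.99997574e-01]]), 'wrist_force': array([ 0.15029096, -0.36197907,  0.13963982]), 'moment': array([0.00899825, 0.00669646, 0.08513673]), 'gripper_width': 1.0002806347823403}
0.0187
scene 562.0134591289165 562.0134591289165 316.77381677064915 239.34184129136327 [[ 0.87434354  0.48526793 -0.00619664]
 [ 0.29069089 -0.53389863 -0.79400948]
 [-0.38861572  0.69243576 -0.60787379]] [-0.41434788 -0.13371172  1.33433532]
side 614.1963742885969 614.1963742885969 320.2281987557255 243.14271304659914 [[-0.92279502 -0.3849876  -0.01529401]
 [-0.28614186  0.7113684  -0.64193289]
 [ 0.25801588 -0.58799621 -0.76660828]] [0.44058532 0.23585103 0.96916335]
wrist 371.64829954431775 371.64829954431775 318.4653121155499 241.83975300029044 [[-0.24248499  0.97015261  0.00222336]
 [ 0.92962834  0.23169946  0.28654232]
 [ 0.27747463  0.07154911 -0.958065  ]] [ 0.62290727 -0.03454682  0.39052554]
```

View pics/scene0.png

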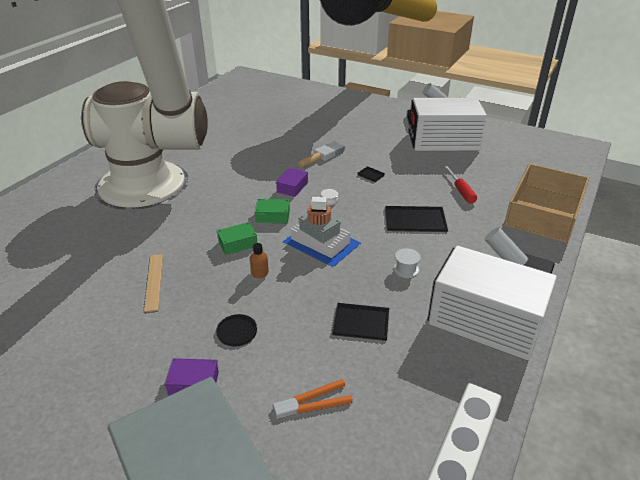

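View pics/side0.png

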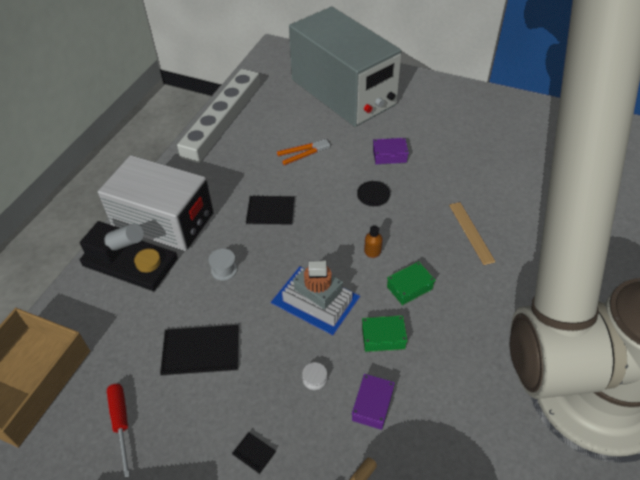

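View pics/wrist0.png

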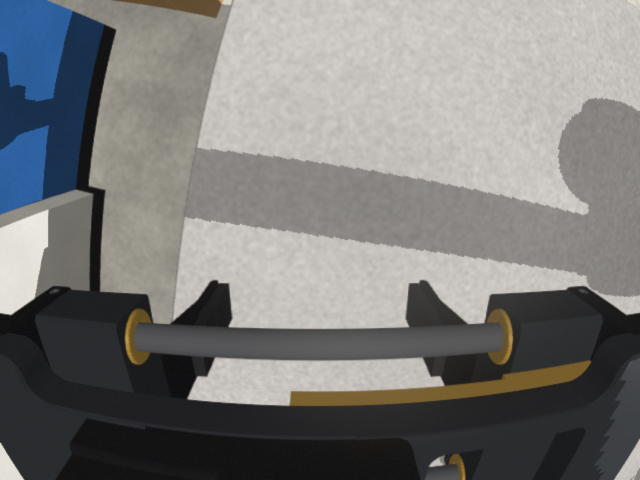

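The scene view shows the stack on the blue mat at about (319,225). The trays are the large one at (415,219), the middle one at (361,322), the round one at (237,330) and the small one at (371,174). The bottle is at (259,262) and the metal spool at (407,262). The wrist view shows only bare table and the robot's shadow. Next I measure.

```bash
cat > h.py <<'E'
from station import r
import cv2, numpy as np
def rays(c,px):
    px=np.atleast_2d(px).astype(float); x=(px[:,0]-c["cx"])/c["fx"]; y=(px[:,1]-c["cy"])/c["fy"]
    if c.get("fish"):
        rr=np.hypot(x,y)+1e-12; d=np.stack([np.sin(rr)*x/rr,np.sin(rr)*y/rr,np.cos(rr)],1)
    else: d=np.stack([x,y,np.ones_like(x)],1)
    R=np.array(c["R"]);return -R.T@np.array(c["t"]), d@R
def onz(c,px,z):
    o,d=rays(c,px); return (o+d*((z-o[2])/d[:,2])[:,None])[:,:2]
def proj(c,X):
    X=np.atleast_2d(X).astype(float); p=X@np.array(c["R"]).T+np.array(c["t"])
    if c.get("fish"):
        h=np.hypot(p[:,0],p[:,1])+1e-12; th=np.arctan2(h,p[:,2]); u=p[:,:2]/h[:,None]*th[:,None]
    else: u=p[:,:2]/p[:,2:]
    return u*c["fx"]+[c["cx"],c["cy"]]
def cap(n):
    c=r.capture(n); c["fish"]=(n=="wrist"); return c
def crop(c,u,v,w,hh,k,name):
    im=c["img"][max(0,v):v+hh,max(0,u):u+w]; cv2.imwrite("pics/"+name,cv2.resize(im,None,fx=k,fy=k,interpolation=cv2.INTER_CUBIC))
def rect(c,cnt,z):
    """min area rect of a contour cast on plane z, mm / deg"""
    p=onz(c,cnt.reshape(-1,2),z)*1000
    (cx,cy),(w,h),a=cv2.minAreaRect(p.astype(np.float32))
    if w<h: w,h,a=h,w,a+90
    return np.round([cx,cy,w,h,(a+90)%180-90],1)
def comps(m,amin=40):
    cs,_=cv2.findContours(m.astype(np.uint8),cv2.RETR_EXTERNAL,cv2.CHAIN_APPROX_NONE)
    return [k for k in cs if cv2.contourArea(k)>amin]
E
python3 - <<'E'
from h import *
sc,si=cap("scene"),cap("side")
for n,c in (("scene",sc),("side",si)):
    m=c["img"].max(2)<45
    for k in comps(m,200):
        M=cv2.boundingRect(k); 
        if cv2.contourArea(k)<6000: print(n,M,rect(c,k,0.006))
    hsv=cv2.cvtColor(c["img"],cv2.COLOR_BGR2HSV)
    m=(hsv[...,0]>105)&(hsv[...,0]<125)&(hsv[...,1]>150)
    for k in comps(m,100): print("blue",n,cv2.boundingRect(k),rect(c,k,0.002))
crop(sc,270,170,110,110,5,"sc_stack.png"); crop(si,260,240,120,110,5,"si_stack.png")
E
```

```text
scene (217, 315, 40, 31) [ 477.  -284.8   68.8   66.7  -61.3]
scene (333, 303, 56, 38) [ 652.2 -165.5   89.8   76.5   20.4]
scene (385, 206, 63, 26) [623.1 165.  125.3  90.3  26.4]
scene (321, 0, 71, 25) [-159.9 1503.2  362.6  320.6  -62.4]
blue scene (283, 236, 78, 31) [484.2   0.5 128.9  94.8  -9.2]
side (233, 433, 42, 40) [461.5 294.1  51.4  39.6 -11.7]
side (161, 325, 78, 50) [622.5 171.5 124.7  85.2  26.7]
side (81, 222, 97, 69) [857.1  47.7 196.3 102.9   0. ]
side (247, 196, 47, 28) [ 651.8 -158.8   89.8   73.4   20.5]
side (358, 181, 32, 25) [ 475.9 -278.8   68.5   63.3  -69.6]
side (179, 181, 34, 67) [783.6 -96.8 170.4  60.4 -90. ]
side (160, 70, 59, 25) [1030.9 -465.6  169.5   43.2   -0. ]
side (367, 65, 26, 24) [ 595.9 -662.8  110.8   34.    60.9]
blue side (272, 267, 87, 67) [485.5   5.  127.6  92.4  -9.1]
blue side (490, 0, 82, 96) [ 280.6 -972.2  459.8  169.3  -85.5]
```

View pics/sc_stack.png

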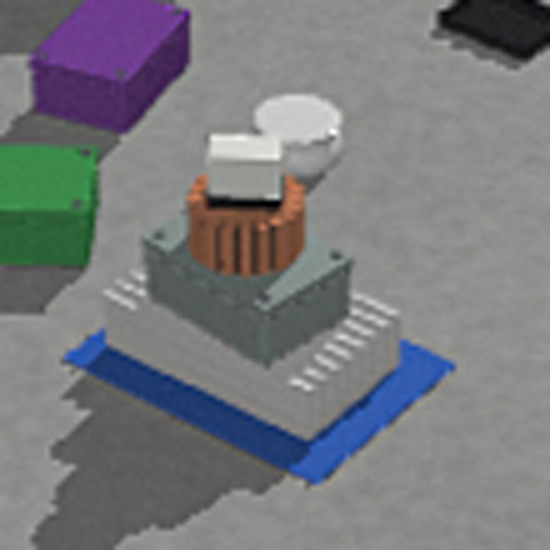

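View pics/si_stack.png

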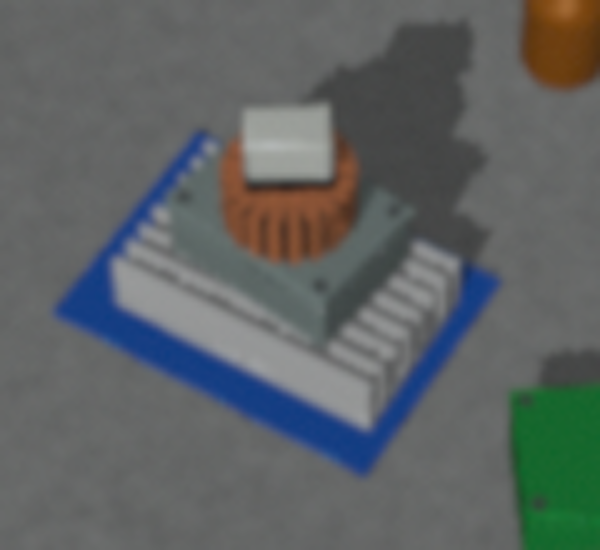

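The scene crop shows the white relay at crop (245,170) on the copper choke (245,225), with the grey box (250,280) below and the heatsink (250,350) at the bottom. The look-alikes are all left alone:
- purple boxes at scene (292,181) and (191,375)
- green boxes at (272,210) and (237,237)
- a white cap at (329,197)

The stack's grey box at (319,228) is the only one that fits the description. I'll move above the stack for a wrist view.

```bash
cat >> h.py <<'E'
def cur():
    s=r.sense(); return np.array(s["tcp_pos"]),np.array(s["ee_rot"]),s
def yaw_of(R): # direction of the jaw axis (tool y) in world, deg
    return np.degrees(np.arctan2(R[1,1],R[0,1]))
def go(x,y,z,jaw=None):
    """distance to go: shift in current tool axes (units of 100 mm), turn about tool z in units of 45 deg (smallest, jaw mod 180)"""
    p,R,s=cur(); d=R.T@(np.array([x,y,z])-p)/0.1
    t=None
    if jaw is not None:
        t=-((jaw-yaw_of(R)+90)%180-90)/45  # tool z down
    print("go shift",d.round(3),"turn",None if t is None else round(t,3),"now",p.round(4),"jaw",yaw_of(R).round(1),"t",s["time_s"],"j6",s["joints"][5].round(1))
E
python3 - <<'E'
from h import *
c=cap("wrist"); p,R,s=cur(); C=-np.array(c["R"]).T@c["t"]
print("cam in tool",R.T@(C-p),"axis in tool",R.T@np.array(c["R"])[2])
go(0.485,0.0,0.30)
E
```

```text
cam in tool [ 0.07935781  0.00110517 -0.16095835] axis in tool [-2.86637551e-01  2.99166547e-04  9.58039052e-01]
go shift [-4.704  5.069 -0.775] turn None now [ 0.152  -0.606   0.2222] jaw 104.1 t 0.3 j6 -14.8
```

```bash
python3 -m crank '[[-1,[-0.29,0.31,-0.09],[0,0,0]],[-1,[-0.29,0.31,-0.09],[0,0,0]],[-1,[-0.29,0.31,-0.09],[0,0,0]],[-1,[-0.29,0.31,-0.09],[0,0,0]],[-1,[-0.29,0.31,-0.09],[0,0,0]],[-1,[-0.29,0.31,-0.09],[0,0,0]],[-1,[-0.29,0.31,-0.09],[0,0,0]],[-1,[-0.29,0.31,-0.09],[0,0,0]]]'
python3 -m crank '[[-1,[-0.29,0.31,-0.02],[0,0,0]],[-1,[-0.29,0.31,-0.02],[0,0,0]],[-1,[-0.29,0.31,0],[0,0,0]],[-1,[-0.29,0.31,0],[0,0,0]],[-1,[-0.29,0.31,0],[0,0,0]],[-1,[-0.29,0.31,0],[0,0,0]],[-1,[-0.29,0.31,0],[0,0,0]],[-1,[-0.29,0.31,0],[0,0,0]]]'
python3 -m crank '[[-1,[0,0,0],[0,0,0]],[-1,[0,0,0],[0,0,0]]]'
python3 - <<'E'
from h import *
c=cap("wrist"); cv2.imwrite("pics/w1.png",c["img"]); go(.485,0,.3)
E
```

```text
time_s: 1.1
tcp_pos: [0.3172, -0.3076, 0.2951]
ee_rot: [[-0.97, -0.243, 0.001], [-0.243, 0.97, -0.0], [-0.001, -0.0, -1.0]]
wrist_force: [0.0, -0.5, 0.4]
gripper_width: 1.004
time_s: 1.9
tcp_pos: [0.4819, -0.0104, 0.2988]
ee_rot: [[-0.97, -0.244, 0.001], [-0.244, 0.97, 0.0], [-0.001, 0.0, -1.0]]
wrist_force: [1.1, -0.2, 0.3]
gripper_width: 1.002
time_s: 2.1
tcp_pos: [0.4815, -0.0114, 0.2982]
ee_rot: [[-0.97, -0.245, -0.001], [-0.245, 0.97, -0.0], [0.001, 0.0, -1.0]]
wrist_force: [0.1, -0.1, 0.9]
gripper_width: 0.997
go shift [-0.067  0.109 -0.016] turn None now [ 0.4812 -0.0122  0.2984] jaw 104.1 t 2.15 j6 -93.8
```

View pics/w1.png

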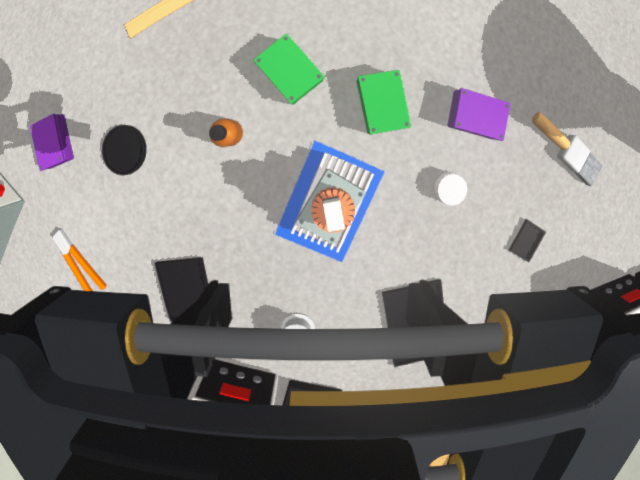

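The wrist view shows the whole stack at (330,205), the round tray at (124,150), the small tray at (527,240), the bottle at (225,132) and the metal spool at (298,322), which is partly hidden. I'll measure the parts here.

```bash
cat > meas.py <<'E'
from h import *
import sys
def white(c,box,thr=200):
    u,v,w,h=box; m=np.zeros(c["img"].shape[:2],bool); I=c["img"][v:v+h,u:u+w].astype(int)
    m[v:v+h,u:u+w]=(I.min(2)>thr)&(I.max(2)-I.min(2)<25); return m
E
python3 - <<'E'
from meas import *
c=cap("wrist"); hsv=cv2.cvtColor(c["img"],cv2.COLOR_BGR2HSV)
im=c["img"]
m=(hsv[...,0]>105)&(hsv[...,0]<125)&(hsv[...,1]>120); m[:,:250]=0; m[:,400:]=0;m[:140]=0;m[270:]=0
for k in comps(m,100): print("mat",rect(c,k,.002))
m=(hsv[...,0]<18)&(hsv[...,1]>60); m[:,:300]=0;m[:,370:]=0;m[:170]=0;m[250:]=0
for k in comps(m,100): print("choke",cv2.boundingRect(k),rect(c,k,.08))
for thr in (200,225):
  for k in comps(white(c,(300,180,60,60),thr),60): print("relay",thr,cv2.boundingRect(k),rect(c,k,.104))
for k in comps((im.max(2)<60),100):
    b=cv2.boundingRect(k)
    if b[1]<260 and b[1]+b[3]<300 : print("dark",b,rect(c,k,.0065))
crop(c,270,135,120,135,5,"w1c.png")
E
```

```text
mat [484.1   3.3 129.   94.3  -9.1]
choke (312, 187, 44, 45) [475.6   3.7  46.7  45.1  15.4]
relay 200 (324, 201, 21, 32) [478.3   4.   29.3  16.5  23.9]
relay 225 (324, 202, 21, 30) [477.9   4.   28.   16.2  23.9]
dark (103, 126, 43, 49) [ 474.8 -279.5   67.2   64.7  -79.5]
```

View pics/w1c.png

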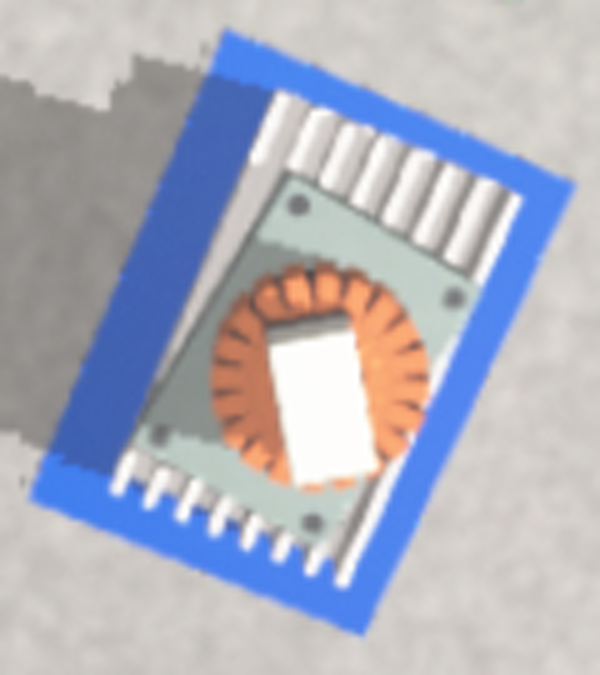

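The crop shows the relay with its long side near vertical, at about (322,405) in the crop. It lies at yaw 24° on the choke, with the grey box's lid below. Next I measure the small tray.

```bash
python3 - <<'E'
from meas import *
c=cap("wrist"); im=c["img"]
for thr in (75,90,105):
  m=(im.max(2)<thr); m[:,:495]=0;m[:,560:]=0;m[:205]=0;m[275:]=0
  for k in comps(m,100): print("relay tray",thr,cv2.boundingRect(k),rect(c,k,.0065))
  m=(im.max(2)<thr); m[:,150:]=0;m[:110]=0;m[190:]=0;m[:,:90]=0
  for k in comps(m,100): print("choke tray",thr,cv2.boundingRect(k),rect(c,k,.0065))
crop(c,480,190,100,90,6,"w1t.png")
go(.478,.004,.15,114)
E
```

```text
relay tray 75 (526, 230, 18, 30) [463.9 305.5  45.6   9.4 -12.9]
choke tray 75 (103, 126, 44, 50) [ 474.7 -279.5   68.7   65.9  -70. ]
relay tray 90 (510, 220, 35, 41) [461.  290.2  48.7  41.8 -11.7]
choke tray 90 (103, 126, 44, 50) [ 475.1 -279.1   68.8   66.1  -80.4]
relay tray 105 (510, 219, 36, 42) [460.9 290.3  50.   43.3 -11.7]
choke tray 105 (103, 126, 44, 50) [ 475.  -279.1   68.8   66.2  -80.4]
go shift [-0.012  0.172  1.487] turn -0.222 now [ 0.481  -0.0129  0.2987] jaw 104.0 t 2.25 j6 -93.8
```

View pics/w1t.png

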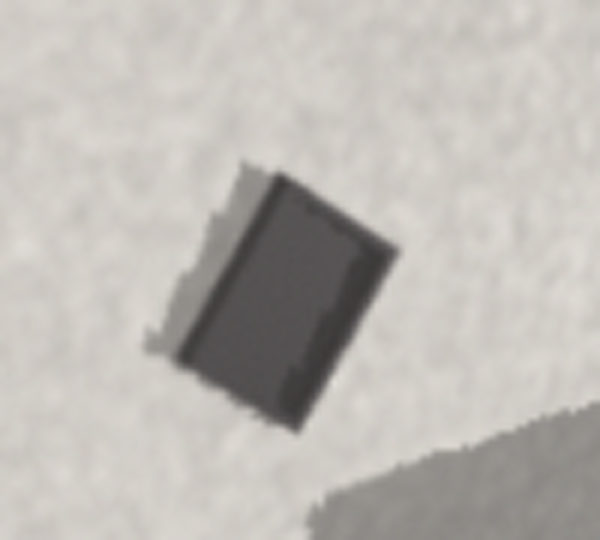

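```bash
python3 -m crank '[[-1,[0,0,0],[0,0,-0.11]],[-1,[0,0,0],[0,0,-0.11]],[-1,[-0.02,0.08,0.3],[0,0,0]],[-1,[-0.02,0.09,0.3],[0,0,0]],[-1,[0,0,0.3],[0,0,0]],[-1,[0,0,0.3],[0,0,0]],[-1,[0,0,0.28],[0,0,0]],[-1,[0,0,0],[0,0,0]]]'
python3 - <<'E'
from meas import *
c=cap("wrist"); cv2.imwrite("pics/w2.png",c["img"])
for k in comps(white(c,(250,150,140,200),200),200): print("relay",cv2.boundingRect(k),rect(c,k,.104))
go(.478,.004,.087,114)
E
```

```text
time_s: 3.05
tcp_pos: [0.4751, 0.0033, 0.1475]
ee_rot: [[-0.915, -0.404, -0.008], [-0.404, 0.915, -0.002], [0.008, 0.001, -1.0]]
wrist_force: [0.2, -0.8, -0.1]
gripper_width: 1.004
relay (302, 253, 28, 58) [481.7   5.6  37.   16.1  24.3]
go shift [-0.012 -0.001  0.628] turn -0.002 now [0.4771 0.0037 0.1498] jaw 113.9 t 3.1 j6 -86.1
```

View pics/w2.png

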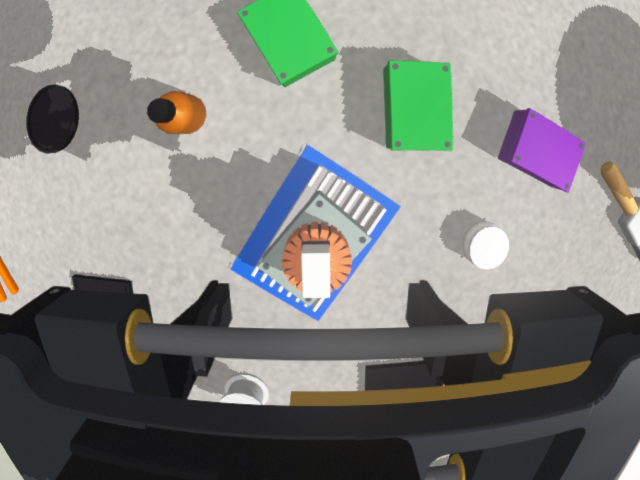

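The picture shows the relay centred at (315,270) between the open fingers, lined up with them. I descend and close.

```bash
python3 -m crank '[[-1,[0,0,0.2],[0,0,0]],[-1,[0,0,0.2],[0,0,0]],[-1,[0,0,0.15],[0,0,0]],[-1,[0,0,0.08],[0,0,0]],[-1,[0,0,0],[0,0,0]],[1,[0,0,0],[0,0,0]],[1,[0,0,0],[0,0,0]],[1,[0,0,0],[0,0,0]]]'
python3 -m crank '[[1,[0,0,0],[0,0,0]],[1,[0,0,0],[0,0,0]],[1,[0,0,0],[0,0,0]]]'
python3 - <<'E'
from meas import *
c=cap("side"); crop(c,260,200,120,120,5,"s3.png"); go(.478,.004,.087)
E
```

```text
time_s: 3.9
tcp_pos: [0.4788, 0.0051, 0.0884]
ee_rot: [[-0.914, -0.407, 0.002], [-0.407, 0.914, 0.001], [-0.002, -0.0, -1.0]]
wrist_force: [-0.1, 0.2, 0.6]
gripper_width: 0.811
time_s: 4.2
tcp_pos: [0.4782, 0.005, 0.0876]
ee_rot: [[-0.914, -0.407, 0.0], [-0.407, 0.914, 0.0], [-0.0, -0.0, -1.0]]
wrist_force: [0.0, -0.8, -0.7]
gripper_width: 0.542
go shift [ 0.006 -0.008  0.006] turn None now [0.4782 0.005  0.0876] jaw 114.0 t 4.25 j6 -86.1
```

View pics/s3.png

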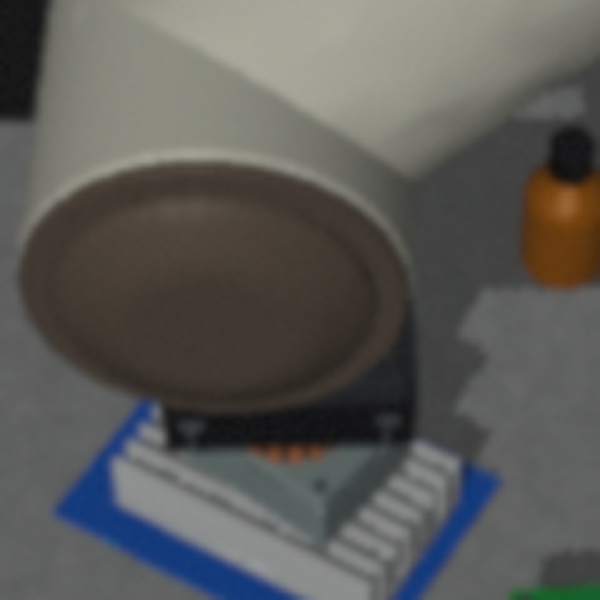

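The side view is blocked by the wrist, and the fingers are still closing.

```bash
python3 -m crank '[[1,[0,0,0],[0,0,0]],[1,[0,0,0],[0,0,0]],[1,[0,0,0],[0,0,0]],[1,[0,0,0],[0,0,0]],[1,[0,0,0],[0,0,0]],[1,[0,0,0],[0,0,0]],[1,[0,0,-0.1],[0,0,0]],[1,[0,0,-0.3],[0,0,0]]]'
python3 -m crank '[[1,[0,0,-0.4],[0,0,0]],[1,[0,0,-0.3],[0,0,0]],[1,[0,0,0],[0,0,0]]]'
python3 - <<'E'
from meas import *
c=cap("wrist"); cv2.imwrite("pics/w4.png",c["img"]);im=c["img"]
go(.461,.291,.2,-11.7+90)
E
```

```text
time_s: 5.05
tcp_pos: [0.4762, 0.0044, 0.1261]
ee_rot: [[-0.914, -0.406, -0.007], [-0.406, 0.914, -0.002], [0.007, 0.001, -1.0]]
wrist_force: [1.1, 0.6, -1.1]
gripper_width: 0.201
time_s: 5.35
tcp_pos: [0.4812, 0.0055, 0.203]
ee_rot: [[-0.913, -0.407, 0.011], [-0.407, 0.913, 0.002], [-0.011, -0.002, -1.0]]
wrist_force: [-0.4, 0.2, 0.2]
gripper_width: 0.204
go shift [-0.992  2.685  0.009] turn 0.793 now [0.4795 0.0054 0.2004] jaw 114.0 t 5.4 j6 -86.1
```

View pics/w4.png

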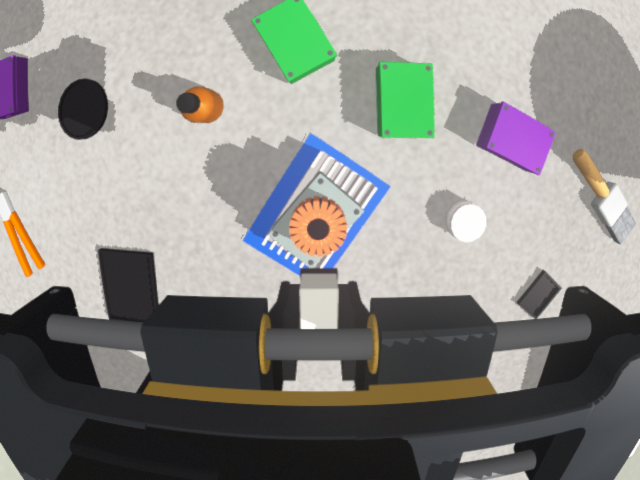

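The relay is held at (320,300), and the choke at (318,230) is undisturbed. I check the relay's position in the hand, then carry it.

```bash
python3 - <<'E'
from meas import *
c=cap("wrist"); crop(c,270,250,100,90,6,"w4c.png"); p,R,s=cur()
def intool(px,z): 
    q=onz(c,px,z); q=np.c_[q,np.full(len(q),z)]; return (R.T@(q-p).T).T.round(4)
print(intool([[319,288],[319,268]],p[2]+.017), intool([[319,268]],p[2]-.007))
im=c["img"]
for thr in (75,90):
  m=(im.max(2)<thr); m[:,150:]=0;m[:60]=0;m[150:]=0
  for k in comps(m,100): print("choke tray",thr,cv2.boundingRect(k),rect(c,k,.0065))
E
```

```text
[[ 0.0138  0.0011 -0.017 ]
 [ 0.023   0.0011 -0.0171]] [[0.0138 0.0011 0.007 ]]
choke tray 75 (56, 81, 50, 61) [ 474.4 -279.    70.5   66.4  -67.6]
choke tray 90 (56, 81, 50, 61) [ 474.5 -279.    70.5   66.9  -68.1]
choke tray 90 (12, 60, 14, 57) [ 473.3 -385.    69.8   24.6   17.6]
```

View pics/w4c.png

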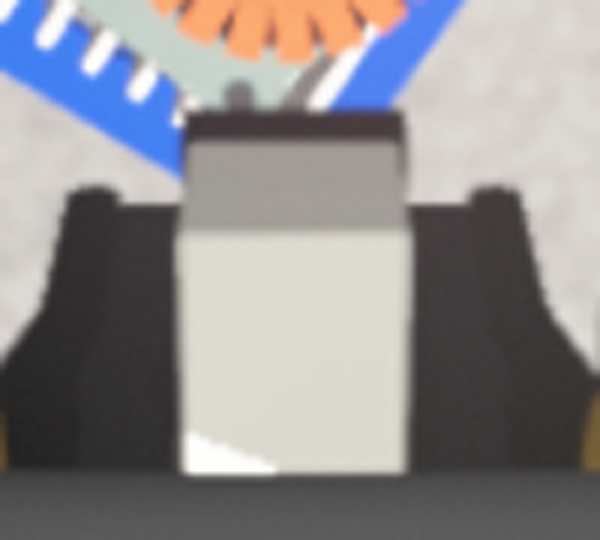

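```bash
python3 -m crank '[[1,[0,0,0],[0,0,0.16]],[1,[0,0,0],[0,0,0.16]],[1,[0,0,0],[0,0,0.16]],[1,[0,0,0],[0,0,0.16]],[1,[0,0,0],[0,0,0.15]]]'
python3 -m crank '[[1,[0.09,0.34,0],[0,0,0]],[1,[0.09,0.34,0],[0,0,0]],[1,[0.09,0.34,0],[0,0,0]],[1,[0.09,0.34,0],[0,0,0]],[1,[0.09,0.34,0],[0,0,0]],[1,[0.09,0.34,0],[0,0,0]],[1,[0.09,0.34,0],[0,0,0]],[1,[0,0,0],[0,0,0]]]'
python3 - <<'E'
from meas import *
c=cap("wrist"); cv2.imwrite("pics/w5.png",c["img"]);im=c["img"]
go(.461,.291,.08,-11.7+90)
E
```

```text
time_s: 5.95
tcp_pos: [0.4772, 0.0047, 0.1961]
ee_rot: [[-0.979, 0.206, -0.003], [0.206, 0.979, -0.001], [0.003, -0.001, -1.0]]
wrist_force: [-0.7, 0.8, -0.9]
gripper_width: 0.207
time_s: 6.75
tcp_pos: [0.4636, 0.2536, 0.1959]
ee_rot: [[-0.98, 0.197, -0.002], [0.197, 0.98, -0.001], [0.001, -0.002, -1.0]]
wrist_force: [-0.3, -0.2, -0.5]
gripper_width: 0.203
go shift [0.098 0.383 1.158] turn 0.006 now [0.4633 0.2518 0.1959] jaw 78.6 t 6.8 j6 -147.6
```

View pics/w5.png

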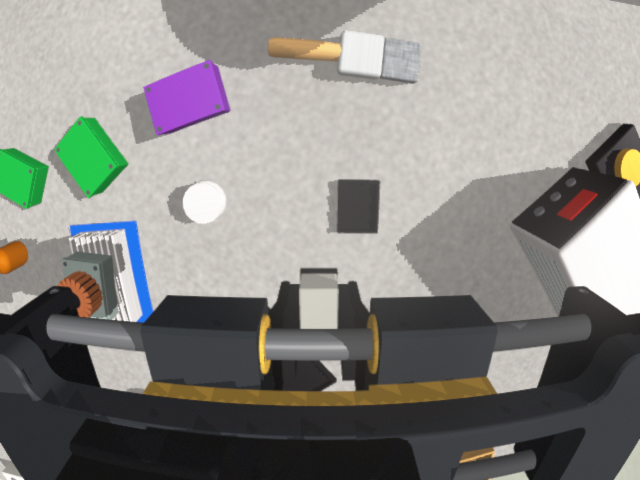

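The relay is in hand and the small tray is in view at (358,206), aligned with the image axes. I measure the tray from here.

```bash
python3 - <<'E'
from meas import *
c=cap("wrist"); im=c["img"]
for thr in (85,100):
  m=(im.max(2)<thr); m[:,:325]=0;m[:,395:]=0;m[:165]=0;m[250:]=0
  for k in comps(m,100): print(thr,cv2.boundingRect(k),rect(c,k,.0065),rect(c,k,0))
crop(c,320,165,80,80,7,"w5c.png")
E
```

```text
85 (340, 181, 41, 52) [460.8 293.3  50.5  38.6 -11.3] [462.2 293.7  51.4  39.3 -11.3]
100 (339, 180, 42, 53) [460.4 293.1  51.2  39.5 -11.5] [461.8 293.6  52.2  40.3 -11.5]
```

View pics/w5c.png

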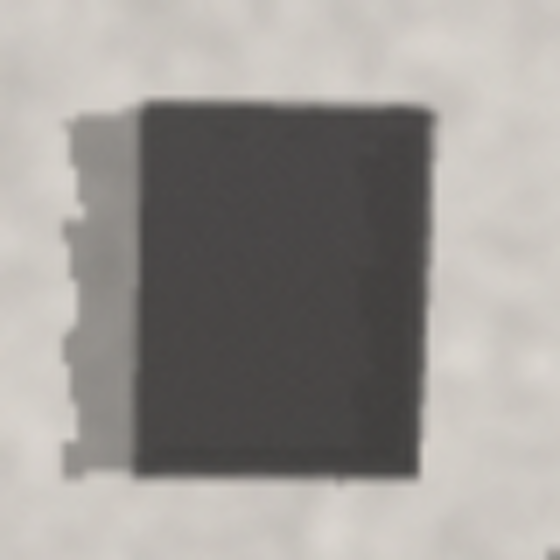

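The tray's outer edge is at (460.8, 293.2) mm, yaw −11.5°. I go above it.

```bash
python3 -m crank '[[1,[0.05,0.2,0],[0,0,0]],[1,[0.06,0.2,0],[0,0,0]],[1,[0,0,0.4],[0,0,0]],[1,[0,0,0.4],[0,0,0]],[1,[0,0,0.4],[0,0,0]],[1,[0,0,0.25],[0,0,0]],[1,[0,0,0.1],[0,0,0]],[1,[0,0,0],[0,0,0]]]'
python3 - <<'E'
from meas import *
c=cap("wrist"); cv2.imwrite("pics/w6.png",c["img"])
go(.460,.293,.0105,-11.5+90)
E
```

```text
time_s: 7.65
tcp_pos: [0.4611, 0.292, 0.0414]
ee_rot: [[-0.98, 0.201, -0.002], [0.201, 0.98, -0.002], [0.001, -0.002, -1.0]]
wrist_force: [-0.5, -0.2, 0.1]
gripper_width: 0.204
go shift [ 0.019 -0.001  0.323] turn -0.001 now [0.4619 0.2928 0.0428] jaw 78.5 t 7.7 j6 -150.9
```

View pics/w6.png

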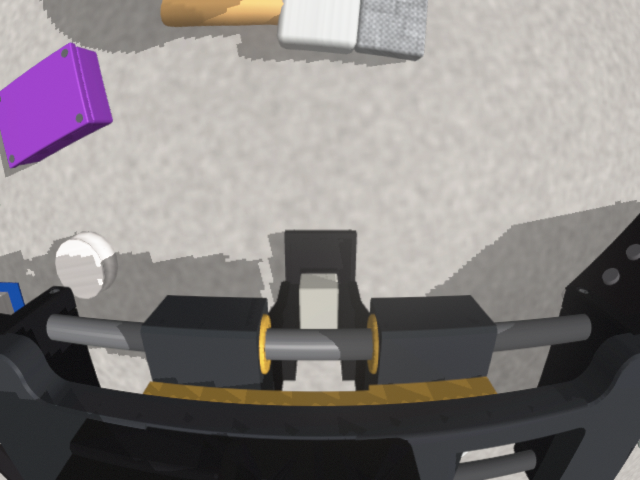

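The relay at (320,290) is centred on the tray (285–357 across). I lower it gently.

```bash
python3 -m crank '[[1,[0.02,0,0.1],[0,0,0]],[1,[0,0,0.1],[0,0,0]],[1,[0,0,0.06],[0,0,0]],[1,[0,0,0.03],[0,0,0]],[1,[0,0,0.01],[0,0,0]],[1,[0,0,0],[0,0,0]]]'
python3 -c "
from h import *
go(.460,.293,.0105,78.5); print(r.sense()['wrist_force'])"
```

```text
time_s: 8.3
tcp_pos: [0.4596, 0.2926, 0.0125]
ee_rot: [[-0.98, 0.201, 0.0], [0.201, 0.98, 0.0], [-0.0, 0.0, -1.0]]
wrist_force: [0.1, 0.1, -0.0]
gripper_width: 0.203
go shift [-0.003  0.005  0.02 ] turn -0.002 now [0.4596 0.2926 0.0125] jaw 78.4 t 8.3 j6 -151.1
[ 0.07207088  0.06018814 -0.02966376]
```

```bash
python3 -m crank '[[1,[0,0,0.01],[0,0,0]],[1,[0,0,0.01],[0,0,0]],[1,[0,0,0],[0,0,0]]]'
python3 -m crank '[[1,[0,0,0.01],[0,0,0]],[1,[0,0,0],[0,0,0]]]'
```

```text
time_s: 8.6
tcp_pos: [0.4595, 0.2926, 0.0106]
ee_rot: [[-0.98, 0.201, 0.0], [0.201, 0.98, 0.0], [-0.0, 0.0, -1.0]]
wrist_force: [-0.3, 0.2, -0.7]
gripper_width: 0.199
time_s: 8.8
tcp_pos: [0.4596, 0.2926, 0.0105]
ee_rot: [[-0.98, 0.2, 0.0], [0.2, 0.98, -0.0], [-0.0, 0.0, -1.0]]
wrist_force: [-1.5, 0.5, 6.0]
gripper_width: 0.206
```

Contact reads 6 N, so I release.

```bash
python3 -m crank '[[0.2,[0,0,0],[0,0,0]],[0.2,[0,0,0],[0,0,0]],[0.2,[0,0,0],[0,0,0]],[0.2,[0,0,-0.05],[0,0,0]],[0.2,[0,0,-0.2],[0,0,0]],[0.2,[0,0,-0.4],[0,0,0]],[0.2,[0,0,-0.4],[0,0,0]],[0.2,[0,0,-0.4],[0,0,0]]]'
python3 -m crank '[[-1,[0.3,-0.3,-0.3],[0,0,0]],[-1,[0.3,-0.3,0],[0,0,0]],[-1,[0,0,0],[0,0,0]]]'
python3 - <<'E'
from meas import *
c=cap("wrist"); cv2.imwrite("pics/w7.png",c["img"])
go(.476,.004,.2,114)
E
```

```text
time_s: 9.6
tcp_pos: [0.4593, 0.2923, 0.1563]
ee_rot: [[-0.98, 0.2, -0.0], [0.2, 0.98, -0.0], [0.0, -0.0, -1.0]]
wrist_force: [0.4, 1.7, -0.5]
gripper_width: 0.395
time_s: 9.9
tcp_pos: [0.3861, 0.2433, 0.184]
ee_rot: [[-0.98, 0.201, -0.002], [0.201, 0.98, -0.0], [0.002, -0.0, -1.0]]
wrist_force: [0.2, 0.2, -0.6]
gripper_width: 0.588
go shift [-1.341 -2.188 -0.16 ] turn -0.79 now [0.3883 0.2452 0.1843] jaw 78.5 t 9.95 j6 -154.1
```

View pics/w7.png

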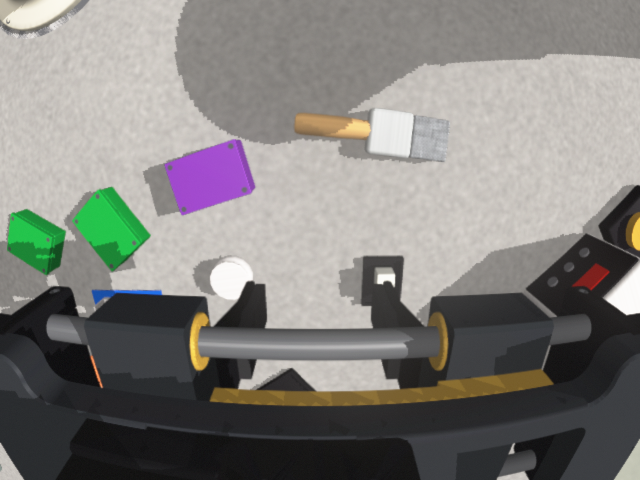

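The relay sits in the small tray at (385,276), partly hidden by a finger. I move back over the stack and check with the side camera.

```bash
python3 -m crank '[[-1,[-0.22,-0.36,-0.03],[0,0,0]],[-1,[-0.22,-0.36,-0.03],[0,0,0]],[-1,[-0.22,-0.36,-0.03],[0,0,0]],[-1,[-0.22,-0.36,-0.03],[0,0,0]],[-1,[-0.22,-0.36,-0.03],[0,0,0]],[-1,[-0.22,-0.36,0],[0,0,0]],[-1,[0,0,0],[0,0,-0.14]],[-1,[0,0,0],[0,0,-0.14]]]'
python3 -m crank '[[-1,[0,0,0],[0,0,-0.14]],[-1,[0,0,0],[0,0,-0.14]],[-1,[0,0,0],[0,0,0]]]'
python3 - <<'E'
from meas import *
c=cap("side"); crop(c,214,400,80,80,7,"s8.png")
w=cap("wrist"); cv2.imwrite("pics/w8.png",w["img"]); hsv=cv2.cvtColor(w["img"],cv2.COLOR_BGR2HSV)
m=(hsv[...,0]<18)&(hsv[...,1]>80)
for k in comps(m,800): print("choke",cv2.boundingRect(k),rect(w,k,.08))
go(.476,.004,.065)
E
```

```text
time_s: 10.75
tcp_pos: [0.4772, 0.0072, 0.198]
ee_rot: [[-1.0, -0.019, -0.0], [-0.019, 1.0, -0.0], [0.0, -0.0, -1.0]]
wrist_force: [-0.5, -0.1, -0.2]
gripper_width: 0.999
time_s: 11.05
tcp_pos: [0.4769, 0.0086, 0.1982]
ee_rot: [[-0.972, -0.235, -0.0], [-0.235, 0.972, -0.0], [0.0, -0.0, -1.0]]
wrist_force: [-0.2, 0.8, -0.4]
gripper_width: 1.0
choke (282, 204, 59, 61) [476.2   3.6  48.7  45.5  13.5]
choke (159, 118, 42, 36) [ 421.7 -114.7   34.9   27.9  -78.3]
go shift [ 0.016 -0.044  1.332] turn None now [0.4766 0.0087 0.1982] jaw 103.5 t 11.15 j6 -97.1
```

View pics/s8.png

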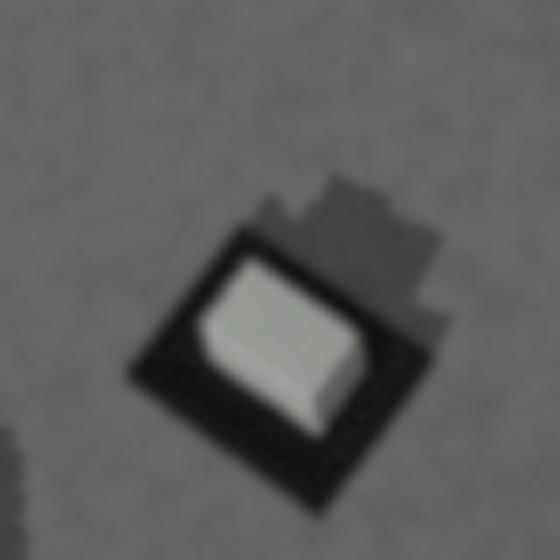

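View pics/w8.png

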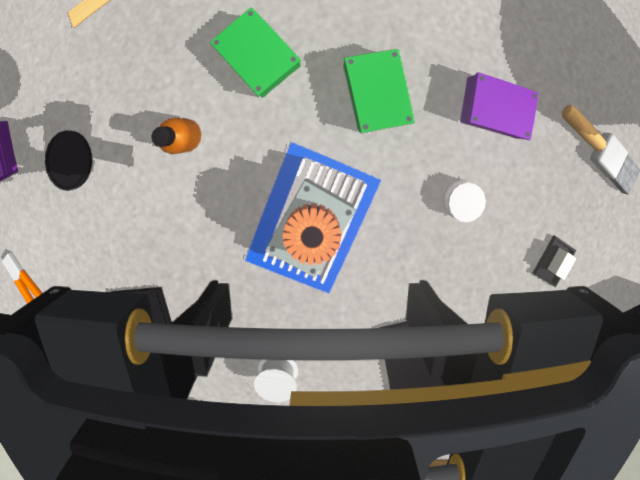

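The relay is flat, centred and aligned in its tray (side crop (280,345)). The choke is at wrist (312,235), centred at about (477, 4) mm. I descend on the choke.

```bash
python3 -m crank '[[-1,[0,-0.05,0.3],[0,0,0]],[-1,[0,0,0.35],[0,0,0]],[-1,[0,0,0.35],[0,0,0]],[-1,[0,0,0.2],[0,0,0]],[-1,[0,0,0.1],[0,0,0]],[-1,[0,0,0.03],[0,0,0]],[-1,[0,0,0],[0,0,0]]]'
python3 -c "
from h import *
go(.4775,.004,.065)"
```

```text
time_s: 11.85
tcp_pos: [0.4779, 0.0039, 0.0658]
ee_rot: [[-0.972, -0.235, 0.001], [-0.235, 0.972, 0.0], [-0.001, -0.0, -1.0]]
wrist_force: [-0.4, -1.3, 0.1]
gripper_width: 0.999
go shift [0.004 0.002 0.008] turn None now [0.4779 0.0039 0.0658] jaw 103.6 t 11.85 j6 -96.4
```

```bash
python3 -m crank '[[1,[0,0,0],[0,0,0]],[1,[0,0,0],[0,0,0]],[1,[0,0,0],[0,0,0]],[1,[0,0,0],[0,0,0]],[1,[0,0,0],[0,0,0]],[1,[0,0,0],[0,0,0]],[1,[0,0,0],[0,0,0]],[1,[0,0,0],[0,0,0]]]'
python3 -m crank '[[1,[0,0,-0.1],[0,0,0]],[1,[0,0,-0.3],[0,0,0]],[1,[0,0,-0.4],[0,0,0]],[1,[0,0,-0.4],[0,0,0]],[1,[0,0,-0.2],[0,0,0]],[1,[0,0,0],[0,0,0]],[1,[0,0,0],[0,0,0]]]'
python3 - <<'E'
from meas import *
w=cap("wrist"); cv2.imwrite("pics/w9.png",w["img"]); p,R,s=cur()
hsv=cv2.cvtColor(w["img"],cv2.COLOR_BGR2HSV); m=(hsv[...,0]<18)&(hsv[...,1]>80)
m[:,:270]=0;m[:,370:]=0
for k in comps(m,300):
    b=cv2.boundingRect(k); print("choke",b); u=b[0]+b[2]/2
    for dz in (-.007,.015):
        z=p[2]+dz; q=onz(w,[[u,b[1]]],z)[0]; print((R.T@(np.array([*q,z])-p)).round(4))
go(.4755,-.2795,.2)
E
```

```text
time_s: 12.65
tcp_pos: [0.4772, 0.0037, 0.0655]
ee_rot: [[-0.972, -0.236, -0.0], [-0.236, 0.972, -0.0], [0.0, -0.0, -1.0]]
wrist_force: [-0.4, -0.2, 1.3]
gripper_width: 0.523
time_s: 13.35
tcp_pos: [0.4765, 0.0038, 0.2052]
ee_rot: [[-0.972, -0.235, -0.0], [-0.235, 0.972, 0.001], [0.0, 0.001, -1.0]]
wrist_force: [0.1, -0.6, -1.4]
gripper_width: 0.522
choke (270, 256, 100, 73)
[0.0212 0.0019 0.0071]
[ 0.0288  0.0018 -0.0149]
go shift [ 0.672 -2.75   0.043] turn None now [0.4761 0.0036 0.2043] jaw 103.6 t 13.4 j6 -96.4
```

View pics/w9.png

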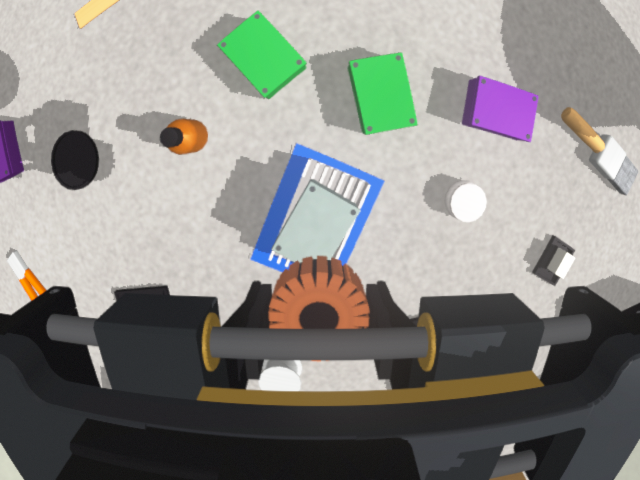

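The choke is held at (318,300), and the enclosure's lid at (316,222) is undisturbed. I carry the choke to the round tray.

```bash
python3 -m crank '[[1,[0.06,-0.34,0],[0,0,0]],[1,[0.1,-0.36,0],[0,0,0]],[1,[0.1,-0.36,0],[0,0,0]],[1,[0.1,-0.36,0],[0,0,0]],[1,[0.1,-0.36,0],[0,0,0]],[1,[0.1,-0.36,0],[0,0,0]],[1,[0.08,-0.3,0],[0,0,0]],[1,[0,0,0],[0,0,0]]]'
python3 - <<'E'
from meas import *
w=cap("wrist"); cv2.imwrite("pics/w10.png",w["img"]); im=w["img"]
for thr in (75,90):
  m=(im.max(2)<thr); m[280:]=0
  for k in comps(m,1000): print(thr,cv2.boundingRect(k),rect(w,k,.0065),rect(w,k,.003))
go(.4755,-.2795,.08)
E
```

```text
time_s: 14.2
tcp_pos: [0.4712, -0.2511, 0.2029]
ee_rot: [[-0.973, -0.231, -0.005], [-0.231, 0.973, 0.001], [0.005, 0.002, -1.0]]
wrist_force: [-0.6, 0.4, -1.4]
gripper_width: 0.518
75 (0, 230, 54, 50) [ 616.8 -617.9  107.6   48.8   61.5] [ 619.  -621.3  108.6   49.3   61.5]
75 (254, 187, 65, 58) [ 478.6 -281.1   63.6   57.5  -78.9] [ 479.4 -281.2   64.2   58.1  -78.9]
90 (0, 230, 55, 50) [ 617.1 -617.4  108.8   49.9   61.2] [ 619.3 -620.8  109.9   50.4   61.2]
90 (253, 180, 68, 66) [ 475.4 -281.3   66.6   65.7  -77.2] [ 476.2 -281.4   67.2   66.4  -77.2]
go shift [ 0.022 -0.303  1.229] turn None now [ 0.4712 -0.2497  0.203 ] jaw 103.4 t 14.25 j6 -66.1
```

View pics/w10.png

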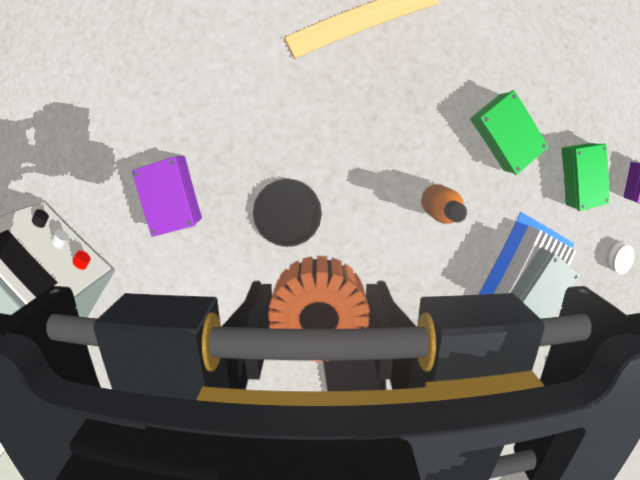

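The round tray at (287,212) measures (476, −281) mm. I go above it.

```bash
python3 -m crank '[[1,[0.02,-0.16,0],[0,0,0]],[1,[0.02,-0.16,0.2],[0,0,0]],[1,[0,0,0.4],[0,0,0]],[1,[0,0,0.4],[0,0,0]],[1,[0,0,0.4],[0,0,0]],[1,[0,0,0.15],[0,0,0]],[1,[0,0,0.08],[0,0,0]],[1,[0,0,0],[0,0,0]]]'
python3 - <<'E'
from meas import *
w=cap("wrist"); cv2.imwrite("pics/w11.png",w["img"])
go(.4741,-.2815,.0105)
E
```

```text
time_s: 15.05
tcp_pos: [0.4758, -0.2801, 0.0413]
ee_rot: [[-0.972, -0.237, -0.002], [-0.237, 0.972, 0.001], [0.002, 0.001, -1.0]]
wrist_force: [-0.2, -0.3, -0.2]
gripper_width: 0.52
go shift [ 0.027 -0.004  0.32 ] turn None now [ 0.4767 -0.2804  0.0425] jaw 103.7 t 15.1 j6 -62.7
```

View pics/w11.png

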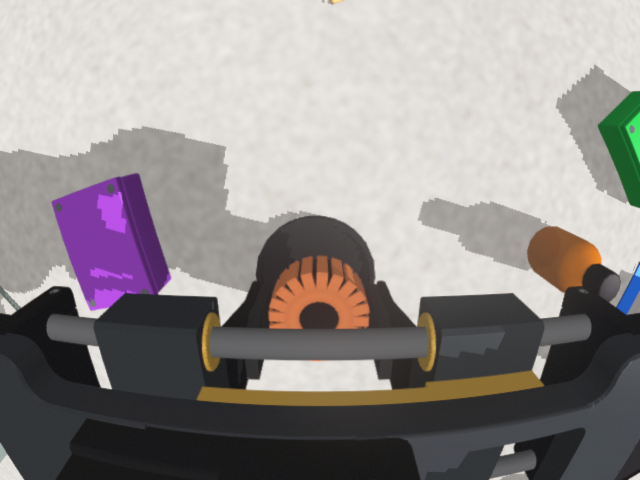

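The tray spans 258–374 and the choke 269–370 across, about 1.5 mm off centre. I correct that and lower it.

```bash
python3 -m crank '[[1,[0.02,-0.015,0.1],[0,0,0]],[1,[0,0,0.1],[0,0,0]],[1,[0,0,0.06],[0,0,0]],[1,[0,0,0.03],[0,0,0]],[1,[0,0,0.02],[0,0,0]],[1,[0,0,0],[0,0,0]]]'
python3 -m crank '[[1,[0,0,0.01],[0,0,0]],[1,[0,0,0],[0,0,0]]]'
```

```text
time_s: 15.7
tcp_pos: [0.4746, -0.2824, 0.0112]
ee_rot: [[-0.972, -0.236, -0.0], [-0.236, 0.972, 0.0], [0.0, 0.0, -1.0]]
wrist_force: [0.0, 0.0, -0.6]
gripper_width: 0.522
time_s: 15.9
tcp_pos: [0.4748, -0.2825, 0.0106]
ee_rot: [[-0.972, -0.236, 0.001], [-0.236, 0.972, -0.0], [-0.0, -0.0, -1.0]]
wrist_force: [-0.2, 0.0, -0.7]
gripper_width: 0.52
```

```bash
python3 -m crank '[[1,[0,0,0.01],[0,0,0]],[1,[0,0,0],[0,0,0]]]'
```

```text
time_s: 16.1
tcp_pos: [0.4748, -0.2825, 0.0105]
ee_rot: [[-0.972, -0.236, 0.001], [-0.236, 0.972, -0.0], [-0.0, -0.001, -1.0]]
wrist_force: [-2.1, 1.9, 5.7]
gripper_width: 0.516
```

The choke touches the floor at 5.7 N. I release and go up.

```bash
python3 -m crank '[[-0.6,[0,0,0],[0,0,0]],[-0.6,[0,0,0],[0,0,0]],[-0.6,[0,0,0],[0,0,0]],[-0.6,[0,0,-0.05],[0,0,0]],[-0.6,[0,0,-0.2],[0,0,0]],[-0.6,[0,0,-0.4],[0,0,0]],[-1,[0,0,-0.4],[0,0,0]],[-1,[0,0,-0.4],[0,0,0]]]'
python3 -m crank '[[-1,[-0.1,0.3,-0.4],[0,0,0]],[-1,[-0.1,0.4,0],[0,0,0]],[-1,[-0.1,0.4,0],[0,0,0]],[-1,[-0.1,0.4,0],[0,0,0]],[-1,[-0.1,0.4,0],[0,0,0]],[-1,[-0.1,0.4,0],[0,0,0]],[-1,[-0.1,0.3,0],[0,0,0]],[-1,[0,0,0],[0,0,0]]]'
python3 - <<'E'
from meas import *
c=cap("scene"); crop(c,200,300,80,60,7,"sc12.png")
w=cap("wrist"); cv2.imwrite("pics/w12.png",w["img"])
go(.476,.004,.2)
E
```

```text
time_s: 16.9
tcp_pos: [0.4743, -0.2824, 0.1562]
ee_rot: [[-0.972, -0.236, -0.0], [-0.236, 0.972, -0.0], [0.0, -0.0, -1.0]]
wrist_force: [1.2, -0.7, -0.0]
gripper_width: 0.907
time_s: 17.7
tcp_pos: [0.4816, -0.011, 0.1942]
ee_rot: [[-0.971, -0.24, 0.001], [-0.24, 0.971, 0.001], [-0.001, 0.0, -1.0]]
wrist_force: [0.7, -0.0, 0.7]
gripper_width: 1.0
go shift [ 0.009  0.181 -0.062] turn None now [ 0.4812 -0.0133  0.1938] jaw 103.7 t 17.8 j6 -94.1
```

View pics/sc12.png

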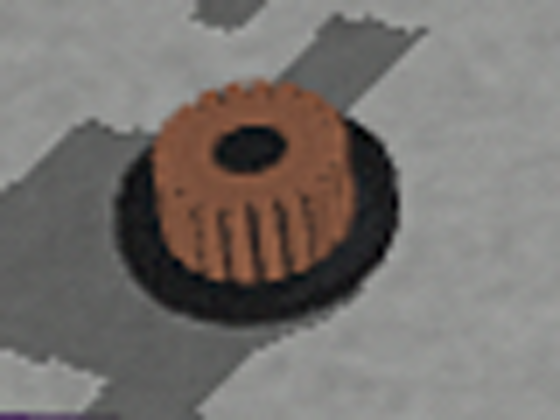

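View pics/w12.png

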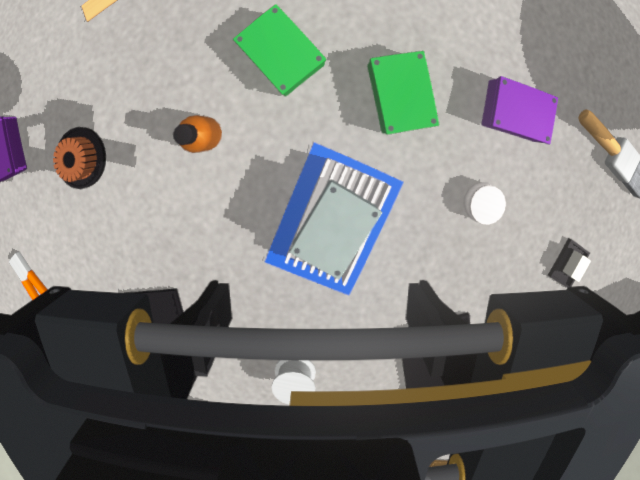

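The choke lies flat inside the round tray (scene crop (250,190)). The lid is clear at wrist (335,230), so I measure the enclosure.

```bash
python3 - <<'E'
from meas import *
w=cap("wrist"); im=w["img"]; hsv=cv2.cvtColor(im,cv2.COLOR_BGR2HSV)
print(im[230,335],hsv[230,335],im[205,330],im[262,320], im[180,380])
m=(hsv[...,0]>55)&(hsv[...,0]<100)&(hsv[...,1]>12)&(hsv[...,1]<60)&(hsv[...,2]>120)
m[:, :270]=0;m[:,400:]=0;m[:150]=0;m[290:]=0
m=cv2.morphologyEx(m.astype(np.uint8),cv2.MORPH_CLOSE,np.ones((3,3)));m=cv2.morphologyEx(m,cv2.MORPH_OPEN,np.ones((3,3)))
v=im.copy()
for k in comps(m,500):
    print(cv2.boundingRect(k),rect(w,k,.058)); cv2.drawContours(v,[k],-1,(0,0,255),1)
cv2.imwrite("pics/w12c.png",cv2.resize(v[135:300,255:410],None,fx=4,fy=4,interpolation=cv2.INTER_NEAREST))
E
```

```text
[185 190 176] [ 79  19 190] [186 192 177] [186 192 178] [189 143 127]
(292, 182, 90, 97) [478.4   2.5  70.8  49.7 -16.4]
```

View pics/w12c.png

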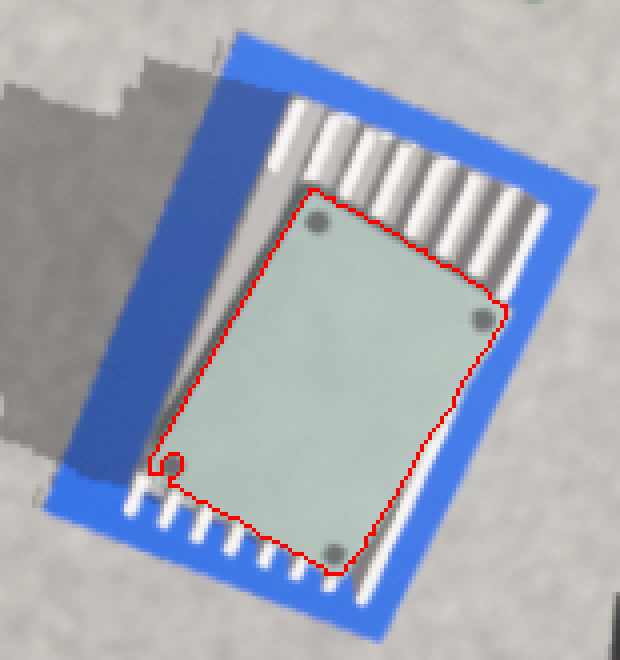

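The lid contour fits a 70.8 × 49.7 mm rectangle, centred at (478.4, 2.5) mm, yaw −16.4°. I rotate, descend, and check before closing.

```bash
python3 -m crank '[[-1,[0,0,0],[0,0,0.17]],[-1,[0,0,0],[0,0,0.17]],[-1,[0,0,0],[0,0,0.17]],[-1,[0,0,0],[0,0,0.16]],[-1,[0.07,0.14,0.1],[0,0,0]],[-1,[0,0,0.4],[0,0,0]],[-1,[0,0,0.2],[0,0,0]],[-1,[0,0,0],[0,0,0]]]'
python3 - <<'E'
from meas import *
w=cap("wrist"); cv2.imwrite("pics/w13.png",w["img"])
go(.4784,.0025,.035,73.6)
E
```

```text
time_s: 18.65
tcp_pos: [0.4762, -0.0002, 0.121]
ee_rot: [[-0.958, 0.287, -0.007], [0.287, 0.958, -0.002], [0.006, -0.004, -1.0]]
wrist_force: [0.7, -0.2, 0.9]
gripper_width: 1.001
go shift [-0.001  0.026  0.879] turn -0.005 now [4.779e-01 2.000e-04 1.229e-01] jaw 73.4 t 18.7 j6 -126.2
```

View pics/w13.png

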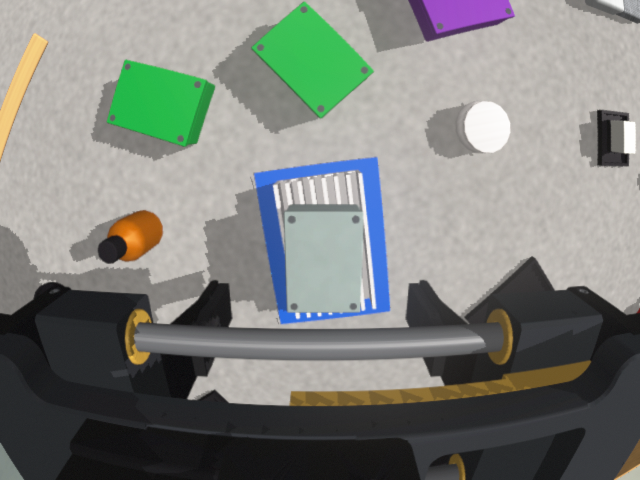

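The box spans 285–363, square to the jaws and 5 px right of the jaws' centre, which agrees with the 2.6 mm to go. I descend and grip.

```bash
python3 -m crank '[[-1,[0,0.025,0.2],[0,0,0]],[-1,[0,0,0.3],[0,0,0]],[-1,[0,0,0.2],[0,0,0]],[-1,[0,0,0.12],[0,0,0]],[-1,[0,0,0.05],[0,0,0]],[-1,[0,0,0],[0,0,0]],[-1,[0,0,0],[0,0,0]]]'
python3 -m crank '[[1,[0,0,0],[0,0,0]],[1,[0,0,0],[0,0,0]],[1,[0,0,0],[0,0,0]],[1,[0,0,0],[0,0,0]],[1,[0,0,0],[0,0,0]],[1,[0,0,0],[0,0,0]],[1,[0,0,0],[0,0,0]],[1,[0,0,0],[0,0,0]]]'
```

```text
time_s: 19.4
tcp_pos: [0.4804, 0.004, 0.0379]
ee_rot: [[-0.959, 0.284, 0.003], [0.284, 0.959, 0.001], [-0.002, 0.001, -1.0]]
wrist_force: [-0.2, 0.4, 0.9]
gripper_width: 1.005
time_s: 20.2
tcp_pos: [0.479, 0.0038, 0.0367]
ee_rot: [[-0.959, 0.284, -0.001], [0.284, 0.959, -0.0], [0.0, -0.0, -1.0]]
wrist_force: [0.2, -1.1, 1.9]
gripper_width: 0.568
```

```bash
python3 -m crank '[[1,[0,0,-0.1],[0,0,0]],[1,[0,0,-0.3],[0,0,0]],[1,[0,0,-0.4],[0,0,0]],[1,[0,0,-0.4],[0,0,0]],[1,[0,0,-0.35],[0,0,0]],[1,[0,0,-0.1],[0,0,0]],[1,[0,0,0],[0,0,0]],[1,[0,0,0],[0,0,0]]]'
python3 - <<'E'
from meas import *
w=cap("wrist"); cv2.imwrite("pics/w14.png",w["img"])
c=cap("scene"); s=cap("side")
for n,q,px in (("sc",c,[407,275]),("si",s,[222,274])): print(n,onz(q,[px],0))
go(.652,-.162,.2,110.5)
E
```

```text
time_s: 21.0
tcp_pos: [0.478, 0.0039, 0.2001]
ee_rot: [[-0.959, 0.285, -0.003], [0.285, 0.959, 0.0], [0.003, -0.001, -1.0]]
wrist_force: [0.3, 1.0, -1.8]
gripper_width: 0.574
sc [[ 0.67485772 -0.00961673]]
si [[0.66664868 0.0165169 ]]
go shift [-2.137 -1.094 -0.008] turn -0.823 now [0.4782 0.0037 0.1997] jaw 73.5 t 21.15 j6 -126.5
```

View pics/w14.png

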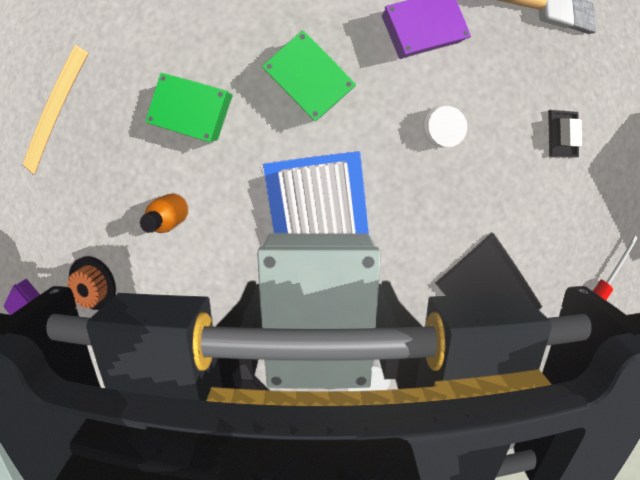

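The box is held at (320,310), and the heatsink at (315,195) stays on the mat. Now I check the box's place in the hand.

```bash
python3 - <<'E'
from meas import *
w=cap("wrist"); crop(w,240,220,160,60,5,"w14c.png"); p,R,s=cur()
for px,dz in (([318,248],.0213),([318,235],-.0087),([260,248],.0213),([378,248],.0213)):
    z=p[2]+dz; q=onz(w,[px],z)[0]; print(px,(R.T@(np.array([*q,z])-p)).round(4))
E
```

```text
[318, 248] [ 0.0358  0.0004 -0.0212]
[318, 235] [0.0327 0.0004 0.0088]
[260, 248] [ 0.0358 -0.0227 -0.0211]
[378, 248] [ 0.0358  0.0242 -0.0212]
```

View pics/w14c.png

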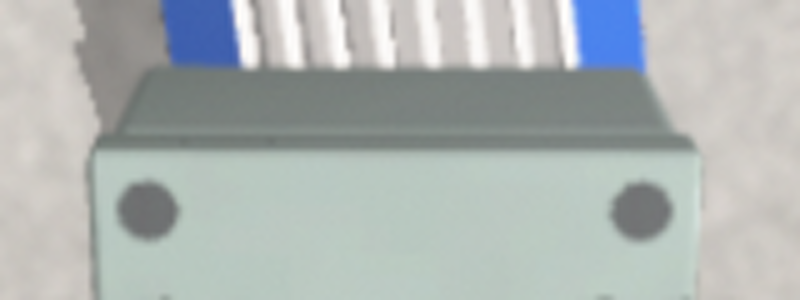

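The box sits within 0.5 mm of the hand's centre. I rotate and go slightly beyond the middle tray, so that the tray is in view.

```bash
python3 -m crank '[[1,[0,0,0],[0,0,-0.165]],[1,[0,0,0],[0,0,-0.165]],[1,[0,0,0],[0,0,-0.165]],[1,[0,0,0],[0,0,-0.165]],[1,[0,0,0],[0,0,-0.16]]]'
python3 -m crank '[[1,[-0.2,-0.3,0],[0,0,0]],[1,[-0.27,-0.36,0],[0,0,0]],[1,[-0.27,-0.36,0],[0,0,0]],[1,[-0.27,-0.36,0],[0,0,0]],[1,[-0.27,-0.36,0],[0,0,0]],[1,[-0.27,-0.36,0],[0,0,0]],[1,[-0.15,0,0],[0,0,0]],[1,[0,0,0],[0,0,0]]]'
python3 - <<'E'
from meas import *
w=cap("wrist"); cv2.imwrite("pics/w15.png",w["img"])
go(.652,-.162,.2,110.5)
E
```

```text
time_s: 21.7
tcp_pos: [0.4788, 0.0038, 0.2005]
ee_rot: [[-0.936, -0.353, -0.002], [-0.353, 0.936, -0.001], [0.002, 0.0, -1.0]]
wrist_force: [0.2, -0.6, -1.9]
gripper_width: 0.574
time_s: 22.5
tcp_pos: [0.7128, -0.1341, 0.1977]
ee_rot: [[-0.938, -0.347, -0.004], [-0.347, 0.938, 0.0], [0.004, 0.002, -1.0]]
wrist_force: [-0.5, 0.6, -2.6]
gripper_width: 0.572
go shift [ 0.657 -0.057 -0.012] turn -0.003 now [ 0.7116 -0.1338  0.1985] jaw 110.4 t 22.55 j6 -71.7
```

View pics/w15.png

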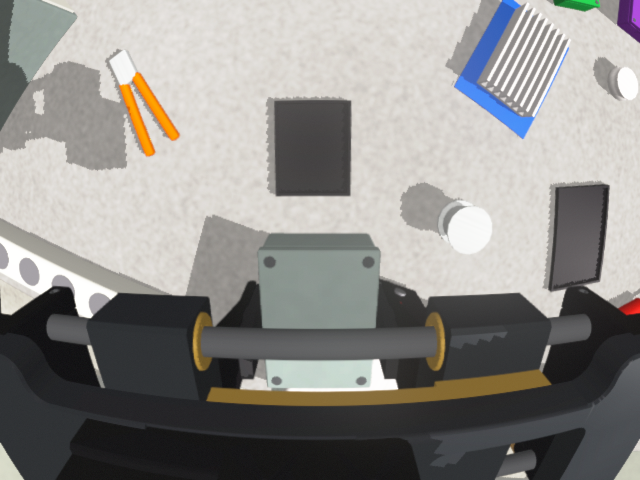

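```bash
python3 - <<'E'
from meas import *
w=cap("wrist"); im=w["img"]
for thr in (85,100):
  m=(im.max(2)<thr); m[230:]=0;m[:,:260]=0;m[:,370:]=0
  for k in comps(m,1000): print(thr,cv2.boundingRect(k),rect(w,k,.0065),rect(w,k,.003))
  m=(im.max(2)<thr); m[:,:540]=0;m[:180]=0;m[300:]=0;m[:,612:]=0
  for k in comps(m,1000): print("hs",thr,cv2.boundingRect(k),rect(w,k,.0065),rect(w,k,.0))
p,R,s=cur(); print(p)
E
```

```text
85 (275, 102, 74, 94) [ 651.5 -161.4   89.2   69.9   20.3] [ 651.7 -161.4   90.1   70.6   20.3]
hs 85 (548, 185, 60, 115) [632.3 180.5 154.4 103.2  26.8] [632.2 186.8 157.3 105.1  26.8]
100 (274, 102, 76, 95) [ 651.9 -161.3   90.4   71.    20.1] [ 652.  -161.3   91.3   71.7   20.1]
hs 100 (548, 185, 60, 115) [632.5 180.  155.4 103.   27.3] [632.4 186.3 158.3 104.9  27.3]
[ 0.71104854 -0.13353781  0.19958711]
```

The middle tray at (313,148) measures (652, −161.5) mm, yaw 20.2°, which agrees with the fixed cameras. I go above it.

```bash
python3 -m crank '[[1,[0.33,-0.03,0],[0,0,0]],[1,[0.33,-0.03,0.2],[0,0,0]],[1,[0,0,0.4],[0,0,0]],[1,[0,0,0.4],[0,0,0]],[1,[0,0,0.35],[0,0,0]],[1,[0,0,0.15],[0,0,0]],[1,[0,0,0.05],[0,0,0]],[1,[0,0,0],[0,0,0]]]'
python3 - <<'E'
from meas import *
w=cap("wrist"); cv2.imwrite("pics/w16.png",w["img"])
go(.652,-.1615,.012,110.3)
E
```

```text
time_s: 23.4
tcp_pos: [0.6524, -0.1622, 0.0475]
ee_rot: [[-0.937, -0.349, 0.001], [-0.349, 0.937, -0.001], [-0.001, -0.001, -1.0]]
wrist_force: [0.4, -0.4, -1.8]
gripper_width: 0.575
go shift [0.009 0.012 0.365] turn 0.003 now [ 0.6531 -0.1623  0.0485] jaw 110.4 t 23.45 j6 -69.4
```

View pics/w16.png

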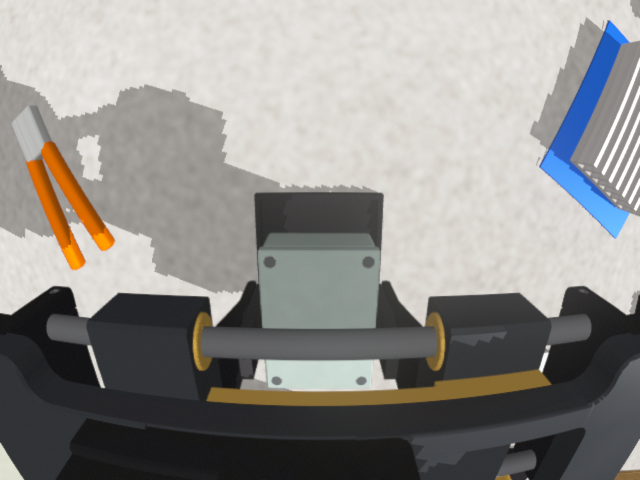

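The box (258–380) is centred on the tray (256–383) and square with it. I lower it.

```bash
python3 -m crank '[[1,[0.01,0.01,0.1],[0,0,0]],[1,[0,0,0.1],[0,0,0]],[1,[0,0,0.08],[0,0,0]],[1,[0,0,0.04],[0,0,0]],[1,[0,0,0.02],[0,0,0]],[1,[0,0,0],[0,0,0]]]'
python3 -m crank '[[1,[0,0,0.01],[0,0,0]],[1,[0,0,0],[0,0,0]]]'
```

```text
time_s: 24.05
tcp_pos: [0.6507, -0.1618, 0.0125]
ee_rot: [[-0.937, -0.348, -0.0], [-0.348, 0.937, -0.0], [0.0, -0.0, -1.0]]
wrist_force: [-0.0, 1.0, -2.1]
gripper_width: 0.574
time_s: 24.25
tcp_pos: [0.6509, -0.1618, 0.0118]
ee_rot: [[-0.937, -0.348, 0.001], [-0.348, 0.937, -0.0], [-0.001, -0.0, -1.0]]
wrist_force: [1.5, -0.6, -1.0]
gripper_width: 0.572
```

```bash
python3 -m crank '[[1,[0,0,0.01],[0,0,0]],[1,[0,0,0],[0,0,0]]]'
```

```text
time_s: 24.45
tcp_pos: [0.651, -0.1617, 0.0118]
ee_rot: [[-0.937, -0.349, 0.001], [-0.349, 0.937, -0.0], [-0.001, -0.001, -1.0]]
wrist_force: [-1.9, 1.0, 3.8]
gripper_width: 0.573
```

It is down on the floor. I release, lift and look.

```bash
python3 -m crank '[[-0.8,[0,0,0],[0,0,0]],[-0.8,[0,0,0],[0,0,0]],[-0.8,[0,0,0],[0,0,0]],[-0.8,[0,0,-0.05],[0,0,0]],[-0.8,[0,0,-0.2],[0,0,0]],[-0.8,[0,0,-0.4],[0,0,0]],[-1,[0,0,-0.4],[0,0,0]],[-1,[0,0,-0.4],[0,0,0]]]'
python3 -m crank '[[-1,[0.2,0.2,-0.4],[0,0,0]],[-1,[0.26,0.3,0],[0,0,0]],[-1,[0.26,0.3,0],[0,0,0]],[-1,[0.26,0.3,0],[0,0,0]],[-1,[0,0,0],[0,0,0]]]'
python3 - <<'E'
from meas import *
c=cap("scene"); crop(c,320,290,80,60,7,"sc17.png")
c=cap("side"); crop(c,230,180,80,60,7,"si17.png")
w=cap("wrist"); cv2.imwrite("pics/w17.png",w["img"])
go(.4842,.003,.2,80.9)
E
```

```text
time_s: 25.25
tcp_pos: [0.6506, -0.1618, 0.1574]
ee_rot: [[-0.937, -0.348, 0.0], [-0.348, 0.937, -0.0], [0.0, -0.0, -1.0]]
wrist_force: [0.4, 0.1, -0.2]
gripper_width: 0.976
time_s: 25.75
tcp_pos: [0.5161, -0.0915, 0.1962]
ee_rot: [[-0.937, -0.35, -0.002], [-0.35, 0.937, 0.001], [0.001, 0.002, -1.0]]
wrist_force: [1.3, -0.3, -0.3]
gripper_width: 1.0
go shift [ 0.014  1.027 -0.036] turn 0.656 now [ 0.5214 -0.0928  0.1965] jaw 110.4 t 25.9 j6 -77.1
```

View pics/sc17.png

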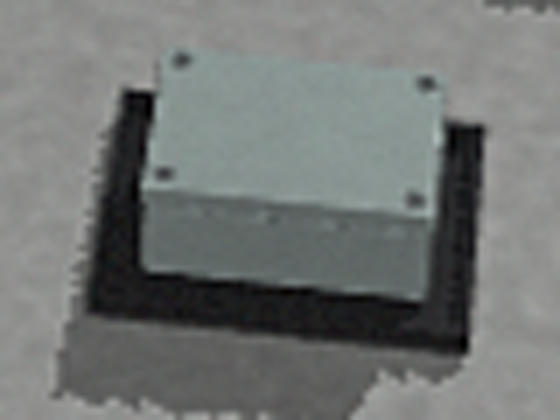

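View pics/si17.png

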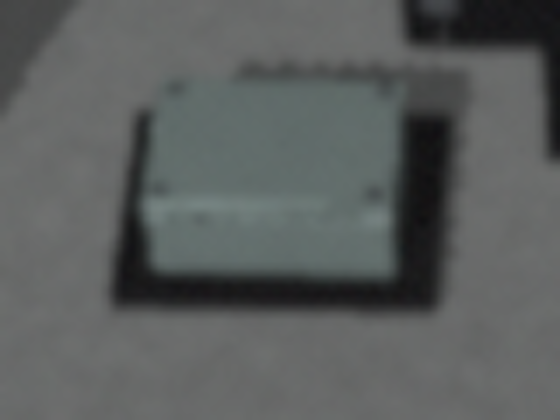

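View pics/w17.png

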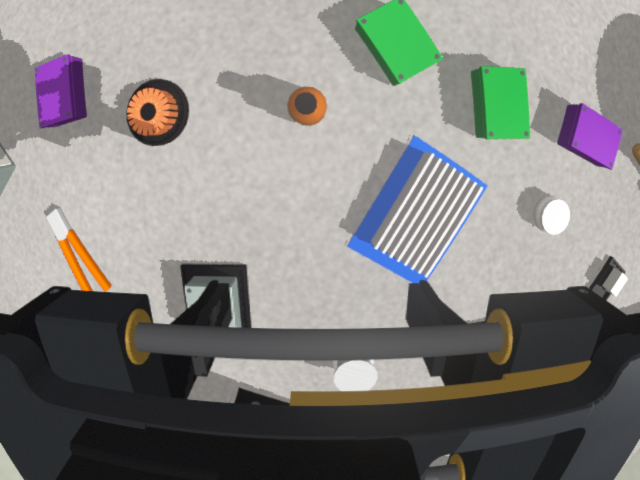

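Both fixed views show the box flat inside its tray, square and roughly centred. Now I turn square to the heatsink for a measurement.

```bash
python3 -m crank '[[-1,[0,0,0],[0,0,0.164]],[-1,[0,0,0],[0,0,0.164]],[-1,[0,0,0],[0,0,0.164]],[-1,[0,0,0],[0,0,0.164]],[-1,[0.2,0.3,0],[0,0,0]],[-1,[0.2,0.3,0],[0,0,0]],[-1,[0.1,0.28,0],[0,0,0]],[-1,[0,0,0],[0,0,0]]]'
python3 - <<'E'
from meas import *
w=cap("wrist"); cv2.imwrite("pics/w18.png",w["img"])
crop(w,240,140,170,180,4,"w18c.png")
go(.4842,.003,.2,80.9)
E
```

```text
time_s: 26.7
tcp_pos: [0.4861, 0.0041, 0.1958]
ee_rot: [[-0.988, 0.156, 0.001], [0.156, 0.988, 0.0], [-0.001, 0.001, -1.0]]
wrist_force: [0.2, 0.0, 0.5]
gripper_width: 0.999
go shift [ 0.021 -0.005 -0.042] turn 0.002 now [0.4863 0.0031 0.1958] jaw 81.0 t 26.75 j6 -118.6
```

View pics/w18.png

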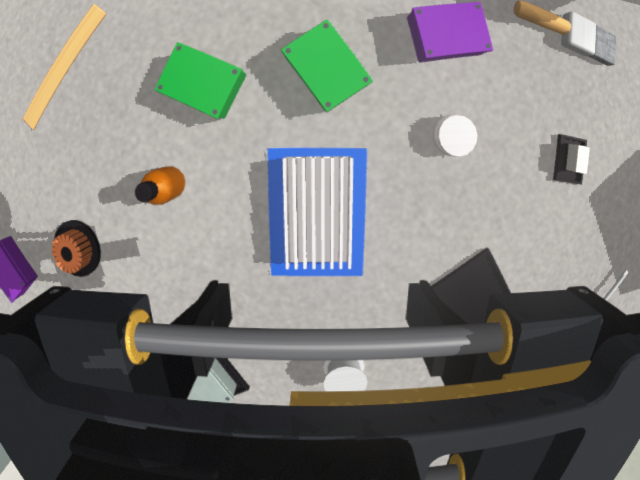

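View pics/w18c.png

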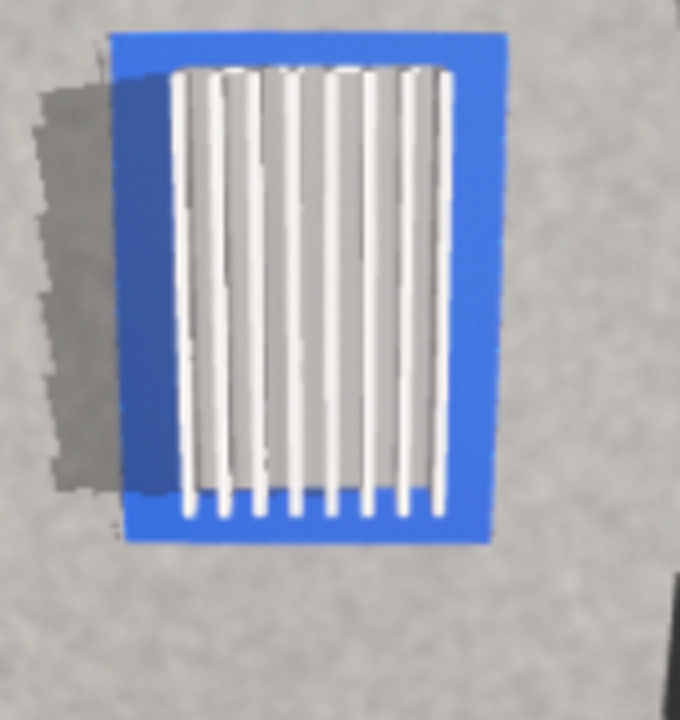

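The heatsink is square in view at (318,212). I measure its fin tops.

```bash
python3 - <<'E'
from meas import *
w=cap("wrist"); im=w["img"].astype(int)
hsv=cv2.cvtColor(w["img"],cv2.COLOR_BGR2HSV); blue=(hsv[...,0]>105)&(hsv[...,0]<125)&(hsv[...,1]>100)
bl=np.zeros(blue.shape,np.uint8); K=[k for k in comps(blue,500) if 250<cv2.boundingRect(k)[0]<300]
cv2.fillPoly(bl,K,1); print("mat",rect(w,K[0],.002))
m=(bl>0)&(~blue); m=cv2.morphologyEx(m.astype(np.uint8),cv2.MORPH_CLOSE,np.ones((9,9)));m=cv2.morphologyEx(m,cv2.MORPH_OPEN,np.ones((5,5)))
for k in comps(m,500): print(cv2.boundingRect(k),rect(w,k,.028))
# top-corner pixels from crop, at fin-top height
q=onz(w,[[240+182/4,140+516/4],[240+446/4,140+516/4],[240+170/4,140+75/4],[240+454/4,140+75/4]],.028)*1000
print(q.round(1),q.mean(0))
E
```

```text
mat [484.1   3.6 128.8  94.4  -9.1]
(283, 156, 72, 113) [478.8   5.3 105.   62.8  -8.9]
[[526.6 -34.1]
 [536.4  27.7]
 [424.4 -18.3]
 [434.2  43.5]] [480.40599298   4.68962166]
```

The heatsink centre is (480.4, 4.7) mm, yaw −8.9°. I descend and grip.

```bash
python3 -m crank '[[-1,[0.06,0.005,0.3],[0,0,0]],[-1,[0,0,0.4],[0,0,0]],[-1,[0,0,0.4],[0,0,0]],[-1,[0,0,0.4],[0,0,0]],[-1,[0,0,0.2],[0,0,0]],[-1,[0,0,0.1],[0,0,0]],[-1,[0,0,0.03],[0,0,0]],[-1,[0,0,0],[0,0,0]]]'
python3 - <<'E'
from meas import *
w=cap("wrist"); cv2.imwrite("pics/w19.png",w["img"])
go(.4804,.0047,.01,81.1)
E
```

```text
time_s: 27.6
tcp_pos: [0.4802, 0.0033, 0.0129]
ee_rot: [[-0.987, 0.159, 0.001], [0.159, 0.987, 0.0], [-0.001, 0.0, -1.0]]
wrist_force: [-0.3, 0.5, 0.2]
gripper_width: 1.0
go shift [0.002 0.012 0.034] turn -0.006 now [0.4804 0.0035 0.0134] jaw 80.8 t 27.65 j6 -119.0
```

View pics/w19.png

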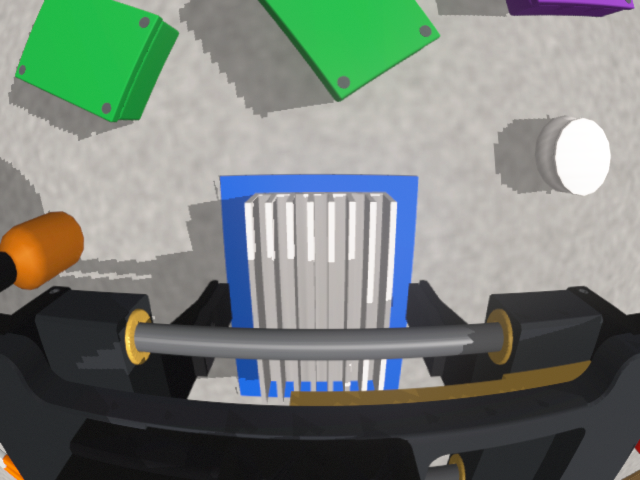

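The heatsink (245–397) is centred between the open fingers. I go down 3 mm more and close.

```bash
python3 -m crank '[[-1,[0,0.01,0.03],[0,0,0]],[-1,[0,0,0],[0,0,0]],[1,[0,0,0],[0,0,0]],[1,[0,0,0],[0,0,0]],[1,[0,0,0],[0,0,0]],[1,[0,0,0],[0,0,0]],[1,[0,0,0],[0,0,0]],[1,[0,0,0],[0,0,0]]]'
python3 -m crank '[[1,[0,0,0],[0,0,0]],[1,[0,0,-0.1],[0,0,0]],[1,[0,0,-0.3],[0,0,0]],[1,[0,0,-0.4],[0,0,0]],[1,[0,0,-0.4],[0,0,0]],[1,[0,0,-0.4],[0,0,0]],[1,[0,0,-0.3],[0,0,0]],[1,[0,0,0],[0,0,0]]]'
python3 - <<'E'
from meas import *
w=cap("wrist"); cv2.imwrite("pics/w20.png",w["img"]); crop(w,230,180,180,80,4,"w20c.png")
go(.6228,.168,.2,116.6)
E
```

```text
time_s: 28.45
tcp_pos: [0.4795, 0.0046, 0.0097]
ee_rot: [[-0.987, 0.159, 0.0], [0.159, 0.987, 0.0], [-0.0, 0.0, -1.0]]
wrist_force: [-1.1, 0.6, 1.3]
gripper_width: 0.711
time_s: 29.25
tcp_pos: [0.4817, 0.005, 0.2044]
ee_rot: [[-0.987, 0.158, 0.01], [0.158, 0.987, 0.002], [-0.009, 0.004, -1.0]]
wrist_force: [0.7, -0.4, -2.8]
gripper_width: 0.711
go shift [-1.152  1.839  0.022] turn -0.795 now [0.4798 0.0048 0.2014] jaw 80.8 t 29.3 j6 -119.1
```

View pics/w20.png

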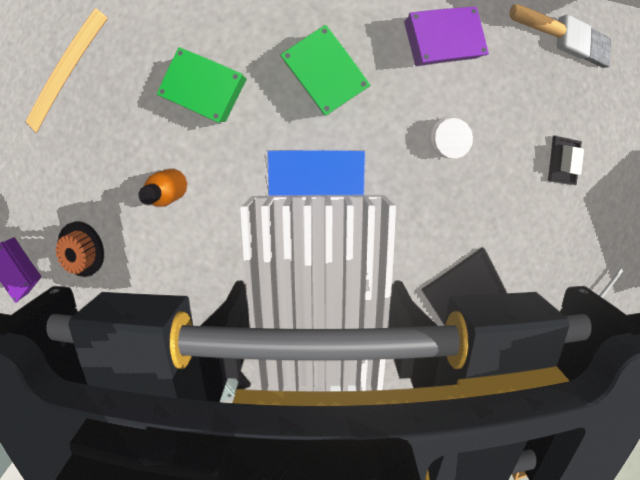

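View pics/w20c.png

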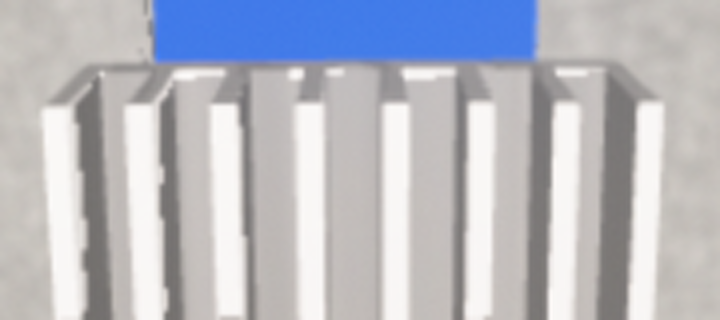

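The heatsink is held at (318,280), and the mat at (316,173) is now bare. I check its place in the hand, then rotate and go past the large tray to view it.

```bash
python3 - <<'E'
from meas import *
w=cap("wrist"); p,R,s=cur()
for px,dz in (([318,206],.018),([318,195.5],-.008),([241,206],.018),([395.5,206],.018)):
    z=p[2]+dz; q=onz(w,[px],z)[0]; print(px,(R.T@(np.array([*q,z])-p)).round(4))
E
python3 -m crank '[[1,[0,0,0],[0,0,-0.159]],[1,[0,0,0],[0,0,-0.159]],[1,[0,0,0],[0,0,-0.159]],[1,[0,0,0],[0,0,-0.159]],[1,[0,0,0],[0,0,-0.159]]]'
python3 -m crank '[[1,[-0.3,0.08,0],[0,0,0]],[1,[-0.4,0.11,0],[0,0,0]],[1,[-0.4,0.11,0],[0,0,0]],[1,[-0.4,0.11,0],[0,0,0]],[1,[-0.4,0.11,0],[0,0,0]],[1,[-0.4,0.11,0],[0,0,0]],[1,[-0.4,0.11,0],[0,0,0]],[1,[-0.3,0.08,0],[0,0,0]]]'
python3 -m crank '[[1,[0,0,0],[0,0,0]],[1,[0,0,0],[0,0,0]]]'
python3 - <<'E'
from meas import *
w=cap("wrist"); cv2.imwrite("pics/w21.png",w["img"])
go(.6228,.168,.2,116.6)
E
```

```text
[318, 206] [ 0.05    0.0011 -0.0179]
[318, 195.5] [0.0498 0.0011 0.008 ]
[241, 206] [ 0.0503 -0.0299 -0.018 ]
[395.5, 206] [ 0.0502  0.0323 -0.0179]
time_s: 29.85
tcp_pos: [0.4775, 0.0041, 0.1969]
ee_rot: [[-0.892, -0.452, -0.006], [-0.452, 0.892, -0.001], [0.006, 0.002, -1.0]]
wrist_force: [0.5, 0.3, -3.4]
gripper_width: 0.711
time_s: 30.65
tcp_pos: [0.7108, 0.2136, 0.1947]
ee_rot: [[-0.894, -0.449, -0.006], [-0.449, 0.894, -0.002], [0.007, 0.001, -1.0]]
wrist_force: [1.0, 0.6, -3.0]
gripper_width: 0.712
time_s: 30.85
tcp_pos: [0.7095, 0.2122, 0.1948]
ee_rot: [[-0.894, -0.448, -0.007], [-0.448, 0.894, -0.003], [0.008, 0.001, -1.0]]
wrist_force: [-0.4, -0.4, -4.0]
gripper_width: 0.715
go shift [ 0.971 -0.003 -0.032] turn 0.001 now [0.7094 0.2117 0.1962] jaw 116.6 t 30.9 j6 -92.4
```

View pics/w21.png

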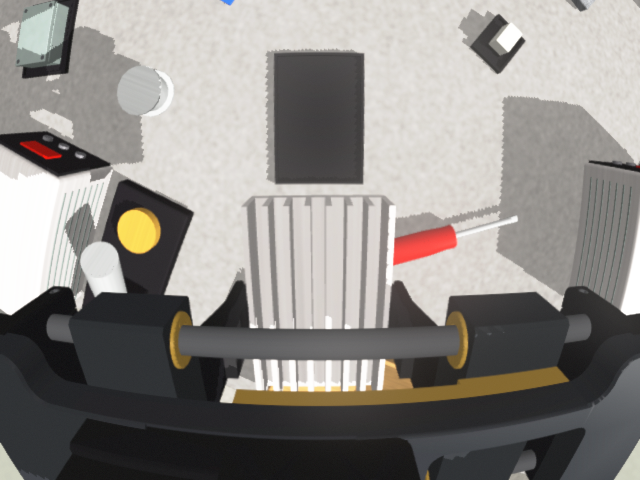

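The heatsink is in hand, and the large tray is fully in view at (318,118), square to the image. I measure it.

```bash
python3 - <<'E'
from meas import *
w=cap("wrist"); im=w["img"]
for thr in (85,100):
  m=(im.max(2)<thr); m[190:]=0;m[:,:260]=0;m[:,380:]=0
  for k in comps(m,1000): print(thr,cv2.boundingRect(k),rect(w,k,.0065),rect(w,k,0))
go(.6228,.168,.2,116.6)
E
```

```text
85 (275, 54, 89, 129) [622.7 170.3 123.2  82.1  26.5] [622.4 170.2 125.5  83.6  26.5]
100 (275, 53, 89, 130) [622.3 170.1 124.   82.9  26.6] [622.  170.  126.3  84.4  26.6]
go shift [ 0.971  0.    -0.021] turn 0.0 now [0.7096 0.2114 0.1975] jaw 116.6 t 30.95 j6 -92.4
```

The tray is at (622.5, 169.7) mm, yaw 26.6°. I go above it.

```bash
python3 -m crank '[[1,[0.33,0.005,0],[0,0,0]],[1,[0.35,0.01,0],[0,0,0]],[1,[0.3,0,0.1],[0,0,0]],[1,[0,0,0.4],[0,0,0]],[1,[0,0,0.4],[0,0,0]],[1,[0,0,0.35],[0,0,0]],[1,[0,0,0.2],[0,0,0]],[1,[0,0,0.05],[0,0,0]]]'
python3 -m crank '[[1,[0,0,0],[0,0,0]]]'
python3 - <<'E'
from meas import *
w=cap("wrist"); cv2.imwrite("pics/w22.png",w["img"])
go(.6207,.1688,.0105,116.6)
E
```

```text
time_s: 31.75
tcp_pos: [0.6199, 0.1678, 0.0471]
ee_rot: [[-0.894, -0.447, -0.006], [-0.447, 0.894, -0.003], [0.006, 0.0, -1.0]]
wrist_force: [-0.6, -0.2, -2.4]
gripper_width: 0.708
time_s: 31.85
tcp_pos: [0.6221, 0.169, 0.0498]
ee_rot: [[-0.894, -0.448, -0.001], [-0.448, 0.894, -0.001], [0.001, -0.0, -1.0]]
wrist_force: [0.3, 0.0, -2.6]
gripper_width: 0.71
go shift [0.025 0.004 0.405] turn 0.001 now [0.6231 0.1695 0.051 ] jaw 116.6 t 31.9 j6 -92.9
```

View pics/w22.png

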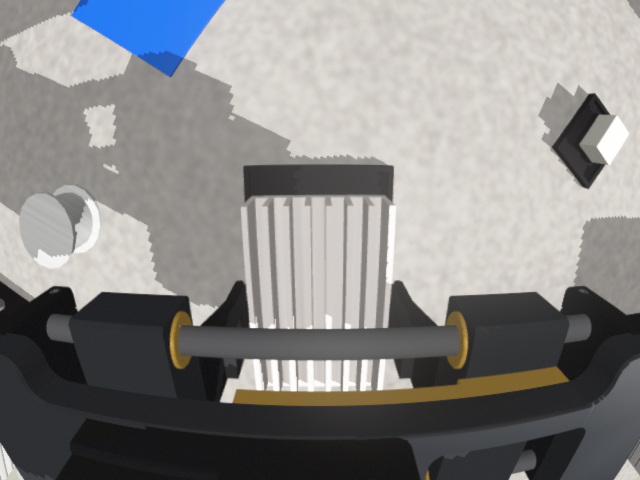

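The heatsink (242–396) is centred and square on the tray (244–393). I lower it.

```bash
python3 -m crank '[[1,[0.02,0,0.1],[0,0,0]],[1,[0,0,0.1],[0,0,0]],[1,[0,0,0.08],[0,0,0]],[1,[0,0,0.06],[0,0,0]],[1,[0,0,0.03],[0,0,0]],[1,[0,0,0.01],[0,0,0]],[1,[0,0,0],[0,0,0]],[1,[0,0,0],[0,0,0]]]'
python3 -m crank '[[1,[0,0,0.01],[0,0,0]],[1,[0,0,0],[0,0,0]]]'
```

```text
time_s: 32.7
tcp_pos: [0.6211, 0.169, 0.012]
ee_rot: [[-0.894, -0.449, 0.001], [-0.449, 0.894, 0.0], [-0.001, -0.0, -1.0]]
wrist_force: [1.2, 0.8, -3.2]
gripper_width: 0.711
time_s: 32.9
tcp_pos: [0.6209, 0.1689, 0.0108]
ee_rot: [[-0.894, -0.448, 0.0], [-0.448, 0.894, 0.0], [-0.0, 0.0, -1.0]]
wrist_force: [-0.1, -1.1, -3.0]
gripper_width: 0.714
```

```bash
python3 -m crank '[[1,[0,0,0.01],[0,0,0]],[1,[0,0,0],[0,0,0]]]'
```

```text
time_s: 33.1
tcp_pos: [0.6209, 0.1689, 0.0108]
ee_rot: [[-0.894, -0.449, 0.001], [-0.449, 0.894, 0.0], [-0.001, -0.0, -1.0]]
wrist_force: [-2.5, -0.9, 4.3]
gripper_width: 0.706
```

It is down. I release, lift clear, retreat and check everything.

```bash
python3 -m crank '[[-1,[0,0,0],[0,0,0]],[-1,[0,0,0],[0,0,0]],[-1,[0,0,0],[0,0,0]],[-1,[0,0,-0.05],[0,0,0]],[-1,[0,0,-0.2],[0,0,0]],[-1,[0,0,-0.4],[0,0,0]],[-1,[0,0,-0.4],[0,0,0]],[-1,[0,0,-0.4],[0,0,0]]]'
python3 -m crank '[[-1,[-0.1,-0.3,-0.4],[0,0,0]],[-1,[0,-0.35,-0.3],[0,0,0]],[-1,[0,-0.35,-0.3],[0,0,0]],[-1,[0,-0.35,0],[0,0,0]],[-1,[0,-0.35,0],[0,0,0]],[-1,[0,0,0],[0,0,0]]]'
python3 - <<'E'
from meas import *
for n in ("wrist","scene","side"): cv2.imwrite(f"pics/{n}23.png",cap(n)["img"])
go(.62,.17,.2)
E
```

```text
time_s: 33.9
tcp_pos: [0.6208, 0.1687, 0.1564]
ee_rot: [[-0.894, -0.449, 0.0], [-0.449, 0.894, -0.0], [-0.0, -0.0, -1.0]]
wrist_force: [0.6, -0.4, 0.4]
gripper_width: 1.001
time_s: 34.5
tcp_pos: [0.7066, 0.0179, 0.2536]
ee_rot: [[-0.896, -0.444, 0.0], [-0.444, 0.896, -0.001], [0.0, -0.001, -1.0]]
wrist_force: [0.3, 1.1, -0.5]
gripper_width: 0.997
go shift [0.098 1.707 0.537] turn None now [0.7053 0.0218 0.2537] jaw 116.6 t 34.65 j6 -78.2
```

View pics/wrist23.png

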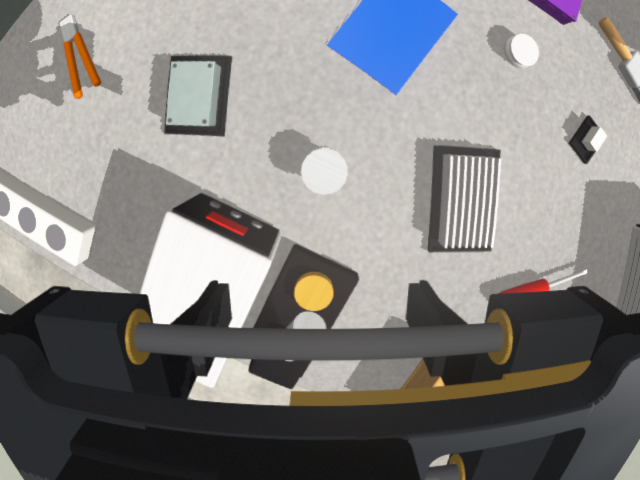

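View pics/scene23.png

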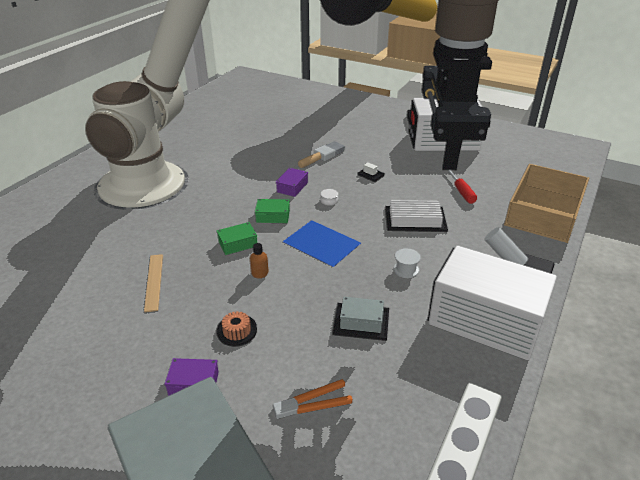

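View pics/side23.png

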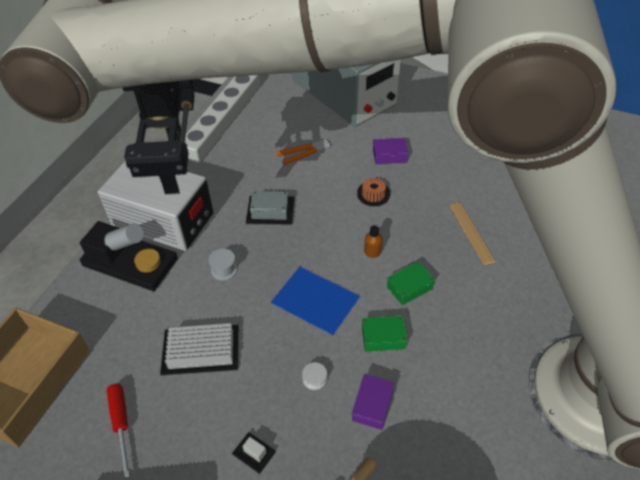

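All four parts sit in their trays: relay scene (371,171), choke (237,325), box (361,315) and heatsink (416,215). The bottle (259,262) and spool (407,262) have not moved. One last numeric check before handing in.

```bash
python3 - <<'E'
from meas import *
w=cap("wrist"); im=w["img"]; hsv=cv2.cvtColor(im,cv2.COLOR_BGR2HSV)
m=(im.min(2)>140); t=np.zeros_like(m); t[140:265,425:505]=1
K=cv2.morphologyEx((m&(t>0)).astype(np.uint8),cv2.MORPH_CLOSE,np.ones((5,5)))
d=(im.max(2)<85)&(t>0)
q=onz(w,np.argwhere(d)[:,::-1],.0065)*1000; (cx,cy),s,a=cv2.minAreaRect(q.astype(np.float32)); print("tray",cx,cy,s,a)
crop(w,420,130,90,135,4,"w24.png"); crop(w,150,40,100,110,5,"w24b.png"); print(r.sense()["wrist_force"])
E
```

```text
tray 622.7847290039062 168.33143615722656 (123.0540542602539, 84.22049713134766) 26.263492584228516
[0.6461355  0.15585816 0.07173006]
```

View pics/w24.png

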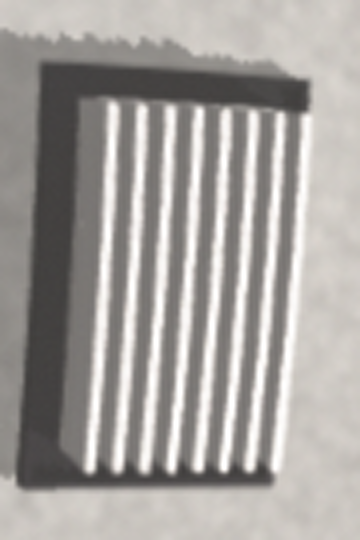

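View pics/w24b.png

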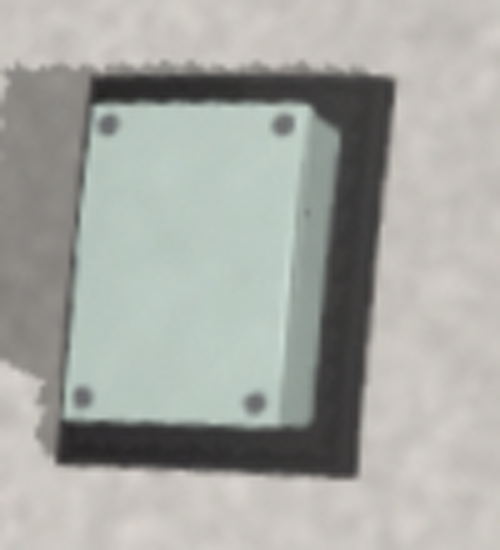

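The heatsink crop and the box crop both show the parts flat, parallel to their rims, and inside the trays with a black margin where it is visible. The robot touches nothing. I hand in the job.

```bash
python3 -c "
from station import r
print(r.finish_job())"
```

```text
the job is handed in; nothing more can be done
None
```

I took the stack apart from the top down (relay, choke, enclosure, heatsink) and set each part in its own tray before taking the next. I handed the job in at about 35 s of robot time. I released each part only after the wrist force showed it on the tray floor, at contact readings of about 4–6 N.

- **Parts:** the last pictures from all three cameras show every part flat inside its rim and lined up with its tray. I judged the final fit by eye, from the margin between part and rim, and did not re-measure where each part ended up.
- **Large tray:** measurements of the large tray's position, used for the heatsink, differed by about 2 mm in y (168.3 against 170 mm). I aimed between them, and the clearance there is 8 mm a side.
- **Bottle and spool:** I saw no movement of the flux bottle or the solder spool in the fixed-camera views. The gripper was clear of everything at the end, with wrist force near zero.

No checks failed.

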